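Load the vegetable shredder and start it

ROBOT

A 6-joint arm with a two-finger parallel gripper is mounted at the origin on a cart in front of the work surface, level with it; the furniture and walls round the work are solid. World frame = base frame: x ahead of the robot, y to its left, z up, the work surface at z = 0. Lengths are in m, angles in degrees, forces in N, time in s.
With the tool pointing down it reaches from about 0.35 to 0.875 m from the base axis. Payload 4.2 kg.
Tool frame: the origin (TCP) lies between the finger pads; the fingertips stand 25 mm ahead of it and the grasp point (between the pads) lies 6 mm ahead of it (r.tips_ahead is the distance from the TCP to the fingertips, in m); z points along the fingers, y is the direction in which the jaws open and shut (so a half turn about z gives the same grasp; the last joint's range is limited). The gripper opens to 87 mm and grips with 3 to 60 N. Pads are 19 mm wide; open, the fingers measure 117 mm over their backs; the gripper's body (75 mm by 190 mm) begins 51 mm behind the grasp point.
Start: joints at [-62.074, 22.042, 0.453, 0, -68.411, -14.817], TCP at [0.142, -0.609, 0.248] pointing down, gripper open.
Joint ranges: [-179.83, 179.83], [-69.29, 118.12], [-61.27, 80.66], [-181.25, 117.63], [-171.15, -9.14], [-177.46, 177.46]. Speed limits (degrees/s): [159.86, 159.86, 180, 180, 180, 180].

INTERFACE

Orientations are given as a 3x3 rotation matrix whose columns are the frame's x, y, z axes.
In Python, from station import r, vision, finish_job gives the robot as it stands.
- The arm moves only by the shell command python3 -m jog 'ROWS'. ROWS is a JSON object of lists of equal length, an entry for each row: "rot": the turn, a rotation vector about the world's x, y, z in degrees, a list of three; "delta_pos": the shift along the world's x, y, z in mm, a list of three; "grip": the opening in per cent of the stroke, from 0 (shut) to 100 (fully open). A call has 1 to 10 rows; each row shifts and turns the commanded pose from where the row before left it; what a row does not reach is not made up. A row lasts 1/12 s, in which the tool goes at most 41.7 mm and 7.16 degrees, less where a joint would pass 70% of its speed; a pose out of reach is approached as far as the arm can. A call with a gripper value outside its range is refused whole. The fingers move at their own pace and stop on an object; the grip force is fixed at half the most. Time passes only in rows, so rows that do not move let the fingers close. It gives the time, the measured TCP pose, the force and the opening at its end, in the units of the state.
- r.sense(): the state, without advancing time (a new reading comes with each control period).
- vision.capture(name): name is "side" or "top" or "wrist"; returns a dict with "frame" (400x640x3 uint8, red, green, blue), "K" (3x3 intrinsics, pixels), "xyz" and "orientation" of the camera in the world. Camera axes: x right, y up, looking along -z (the intrinsics and any distortion apply to the point x, -y, -z); pixel columns grow to the right and rows downward; lengths in m; the calibration is good to about 2 mm. A picture is of the moment at which its call begins. There is no depth.
- finish_job(): hands the job in, once; it reports no verdict.
The state is a dict: "time_s": time; "joints": joint angles; "joint_velocities": joint speeds; "effort": joint torques, N m; "tcp_pos": TCP position; "ee_rot": TCP orientation; "wrist_force": force on the tool from outside, world axes, zero at the start; "moment": the same for the moment, N m; "gripper_width": opening from 0.0 (shut) to 1.0 (fully open).
Only numpy, scipy, OpenCV 4.12 (cv2) and the standard library are available. Lean on these libraries where they do the work, as an engineer would, in place of code of your own. Each camera call takes 0.05 s, during which the arm holds its last target. There are 200 camera calls.

TASK

The vegetable shredder was left switched on: flip its toggle switch to off (towards you, red mark), then tip the carrot chunks out of the teal beakers through the green funnel, so that every chunk drops down into the clear chamber. Stand all three empty beakers upright on the grey drying mat, well within its edges, and once all the carrot is in, flip the switch back to on (green mark). Leave the other things on the worktop where they stand.

Things in the scene. Friction and masses are not known exactly. Their poses are not given: they have to be found in the camera images.
- shredder: Fixed electric vegetable shredder on a white base plate, 150 (x) x 280 (y) x 24 mm. Origin: centre of the underside, 5 mm above the worktop; x away from the robot, y to its left, z up (at zero yaw). On the +y half (y = +68 mm) stands a clear round chamber, bore 76 mm, wall 4 mm, with a green funnel on top of it; on the -y half (y = -75 mm) a white motor housing, 122 x 100 mm, top 106 mm above the origin, that carries the switch.
- chamber_floor (a point): Centre of the chamber's inner floor, 33 mm above the worktop; axes as the shredder. The narrow bore rises 96 mm from here, then widens into the funnel.
- funnel_rim (a point): Centre of the funnel's mouth, level with its rim, 197 mm above the worktop. The funnel is 152 mm wide inside at the rim and narrows over 68 mm of height to the 76 mm bore. Close to its left stands an espresso machine (296 mm high), and behind it a wall cupboard hangs over the worktop, its underside 0.43 m up.
- switch (a joint): Angle (rad) of the toggle bat, -0.42 to +0.42, hinge along the shredder's y. +0.42: leaning to the shredder's +x (away from the robot, to the green mark), ON. -0.42: leaning to -x (towards the robot, red mark), OFF. 0: upright. A spring drives it away from the centre to whichever side it leans, so it must be pushed past upright and then snaps over; the push at its tip is about 2 N at most. At the start it stands at ON.
- switch_tip (a point): Free end of the steel toggle bat, 50 mm from its pivot, 14 mm thick near the tip (9 mm at the foot).
- switch_pivot (a point): Pivot of the toggle bat, 117 mm above the worktop, in a round collar on a dark plate on top of the motor housing; axes as the shredder.
- mat: Fixed grey ribbed drying mat, 160 (x) x 270 (y) x 3 mm, on the black glass hob (whose top is 4.5 mm above the worktop), its top 8 mm above the worktop. Origin: centre of its underside; z up.
- beaker_1: Teal plastic beaker, 98 mm high, outside 67 mm across at the rim and 56 mm at the foot, about 62 mm at half height, wall 3 to 5 mm, floor 5 mm, 0.18 kg with a weighted foot, of slick plastic (friction about 0.3: it slides easily and swings in a weak grip, so grip it firmly). Origin: centre of its underside; z up out of the mouth. It starts on the cold black glass hob (top 4.5 mm above the worktop) and holds one carrot chunk or two, one upon the other.
- beaker_2: Teal plastic beaker, 98 mm high, outside 67 mm across at the rim and 56 mm at the foot, about 62 mm at half height, wall 3 to 5 mm, floor 5 mm, 0.18 kg with a weighted foot, of slick plastic (friction about 0.3: it slides easily and swings in a weak grip, so grip it firmly). Origin: centre of its underside; z up out of the mouth. It starts on the cold black glass hob (top 4.5 mm above the worktop) and holds one carrot chunk or two, one upon the other.
- beaker_3: Teal plastic beaker, 98 mm high, outside 67 mm across at the rim and 56 mm at the foot, about 62 mm at half height, wall 3 to 5 mm, floor 5 mm, 0.18 kg with a weighted foot, of slick plastic (friction about 0.3: it slides easily and swings in a weak grip, so grip it firmly). Origin: centre of its underside; z up out of the mouth. It starts on the cold black glass hob (top 4.5 mm above the worktop) and holds one carrot chunk or two, one upon the other.
- carrot_1: Orange carrot chunk, a stubby cylinder 28 mm in diameter (25 mm at the foot) and 34 mm long, 22 g; origin: centre of its smaller end face, z along its length. Starts in a beaker; may be absent (None).
- carrot_2: Orange carrot chunk, a stubby cylinder 28 mm in diameter (25 mm at the foot) and 34 mm long, 22 g; origin: centre of its smaller end face, z along its length. Starts in a beaker; may be absent (None).
- carrot_3: Orange carrot chunk, a stubby cylinder 28 mm in diameter (25 mm at the foot) and 34 mm long, 22 g; origin: centre of its smaller end face, z along its length. Starts in a beaker; may be absent (None).
- carrot_4: Orange carrot chunk, a stubby cylinder 28 mm in diameter (25 mm at the foot) and 34 mm long, 22 g; origin: centre of its smaller end face, z along its length. Starts in a beaker; may be absent (None).
- carrot_5: Orange carrot chunk, a stubby cylinder 28 mm in diameter (25 mm at the foot) and 34 mm long, 22 g; origin: centre of its smaller end face, z along its length. Starts in a beaker; may be absent (None).
- carrot_6: Orange carrot chunk, a stubby cylinder 28 mm in diameter (25 mm at the foot) and 34 mm long, 22 g; origin: centre of its smaller end face, z along its length. Starts in a beaker; may be absent (None).
- honey_jar: Bystander: amber jar with a cork lid, 55 mm across, 81 mm high; origin: centre of its underside.
- vinegar: Bystander: slim pale bottle, 45 mm across, 181 mm high; origin: centre of its underside.
- spice_jar: Bystander: small spice jar with a white lid, 41 mm across, 103 mm high; origin: centre of its underside.

How it is judged (in metres and radians):
On the way, in this order (a step that is already met when the one before it is completed fails the run):
1. the switch is flipped to off (value of joint switch below -0.3 rad), for 0.2 s.
2. all carrot chunks lie in the chamber, with the switch still off (horizontal distance between each of carrot_1, carrot_2, carrot_3, carrot_4, carrot_5, carrot_6 and chamber_floor below 0.045 m and z of carrot_1 in the frame of chamber_floor between -0.01 and 0.1 m and z of carrot_2 in the frame of chamber_floor between -0.01 and 0.1 m and z of carrot_3 in the frame of chamber_floor between -0.01 and 0.1 m and z of carrot_4 in the frame of chamber_floor between -0.01 and 0.1 m and z of carrot_5 in the frame of chamber_floor between -0.01 and 0.1 m and z of carrot_6 in the frame of chamber_floor between -0.01 and 0.1 m and value of joint switch below -0.3 rad), for 0.2 s.
3. the switch is flipped back to on (value of joint switch above 0.3 rad), for 0.2 s.
At the end, for the whole second after the job is handed in: All carrot chunks are in the shredder's chamber (below the top of the narrow bore), every beaker stands upright (within 7 degrees) and at rest on the drying mat with its centre at least 15 mm inside the mat's edge, and the switch is on (horizontal distance between each of carrot_1, carrot_2, carrot_3, carrot_4, carrot_5, carrot_6 and chamber_floor below 0.045 m and z of carrot_1 in the frame of chamber_floor between -0.01 and 0.1 m and z of carrot_2 in the frame of chamber_floor between -0.01 and 0.1 m and z of carrot_3 in the frame of chamber_floor between -0.01 and 0.1 m and z of carrot_4 in the frame of chamber_floor between -0.01 and 0.1 m and z of carrot_5 in the frame of chamber_floor between -0.01 and 0.1 m and z of carrot_6 in the frame of chamber_floor between -0.01 and 0.1 m and x of beaker_1 in the frame of mat between -0.065 and 0.065 m and y of beaker_1 in the frame of mat between -0.12 and 0.12 m and z of each of beaker_1, beaker_2, beaker_3 in the frame of mat below 0.01 m and angle between each of beaker_1, beaker_2, beaker_3's own z axis and vertical below 0.12 rad and linear speed of each of beaker_1, beaker_2, beaker_3 below 0.02 m/s and x of beaker_2 in the frame of mat between -0.065 and 0.065 m and y of beaker_2 in the frame of mat between -0.12 and 0.12 m and x of beaker_3 in the frame of mat between -0.065 and 0.065 m and y of beaker_3 in the frame of mat between -0.12 and 0.12 m and value of joint switch above 0.3 rad); the robot touches nothing.
It fails at once if the honey jar, vinegar bottle or spice jar is pushed more than 4 cm aside or knocked over (distance of any of honey_jar, vinegar, spice_jar from where it was at the start of the episode above 0.04 m or angle between any of honey_jar, vinegar, spice_jar's own z axis and vertical above 0.6 rad).
Of carrot_2, carrot_4, carrot_6 only 1 to 3 are there at a start; the rules pass over those that are not, and their reading is None.
At some moment in a run one of beaker_1, beaker_2, beaker_3 may be knocked a few centimetres aside while the robot is not near it.
It also fails if it takes over 210 s, if anything falls off the work surface, if the arm or the gripper's body presses on something with over 40 N, if the wrist force passes 120 N, or if a joint passes its speed limit or range.

## Working session

There is one attempt and no reset: what is moved stays moved. The work goes in short steps, Python scripts to look and compute and a shell command to move; the robot and the scene stay as the last step left them, time stands still between calls to the robot, and variables do not carry over. Pictures are saved under pics/ and viewed, about 12 in all and at most 16, crops included, and the job is handed in when it is done.

```bash
ls; mkdir -p pics; python3 - <<'E'
from station import r, vision
import cv2
print(r.sense())
for n in ("side","top","wrist"):
    c=vision.capture(n); cv2.imwrite(f"pics/{n}0.png",c["frame"][:,:,::-1]); print(n,c["K"],c["xyz"],c["orientation"],[k for k in c])
E
```

```text
pics
{'time_s': 0.0, 'joints': array([-6.20729824e+01,  2.20909922e+01,  3.78451071e-01, -2.84893043e-02,
       -6.84122603e+01, -1.48163411e+01]), 'joint_velocities': array([-0.03222421, -0.05017344,  0.00336314,  0.05844392,  0.01514645,
        0.02322632]), 'effort': array([ 5.70867633e-04, -3.90665925e+01,  1.87400991e+01,  4.21967983e+00,
        1.10301733e-02, -1.84059104e-04]), 'tcp_pos': array([ 0.14165515, -0.60815769,  0.24644935]), 'ee_rot': array([[-9.73975278e-01, -2.26653444e-01, -6.11619590e-04],
       [-2.26654242e-01,  9.73972931e-01,  2.14103719e-03],
       [ 1.10427473e-04,  2.22394347e-03, -9.99997521e-01]]), 'wrist_force': array([0.48931955, 0.25905546, 0.45180842]), 'moment': array([ 0.0432773 , -0.00667957,  0.03684807]), 'gripper_width': 1.003245300589126}
side [[436.27552542   0.         316.88606808]
 [  0.         436.27552542 199.00717737]
 [  0.           0.           1.        ]] [0.35533591 0.29561848 1.14466465] [[-0.90814532  0.37113298 -0.19373276]
 [-0.41863797 -0.80084358  0.4282427 ]
 [ 0.00378535  0.47001049  0.88265271]] ['frame', 'K', 'xyz', 'orientation']
top [[475.72909319   0.         320.67089866]
 [  0.         475.72909319 192.25714647]
 [  0.           0.           1.        ]] [ 0.35624165 -0.19211415  1.08279677] [[ 0.06013785  0.9739923  -0.21845468]
 [-0.99817986  0.0576888  -0.01757774]
 [-0.00451819  0.21911415  0.97568877]] ['frame', 'K', 'xyz', 'orientation']
wrist [[341.6465803    0.         318.21304011]
 [  0.         341.6465803  195.97000923]
 [  0.           0.           1.        ]] [ 0.06524897 -0.62606056  0.38338498] [[-0.22624781 -0.93444091 -0.27501293]
 [ 0.97406891 -0.21666575 -0.06515915]
 [ 0.0013015  -0.28262366  0.95922999]] ['frame', 'K', 'xyz', 'orientation']
```

View pics/top0.png

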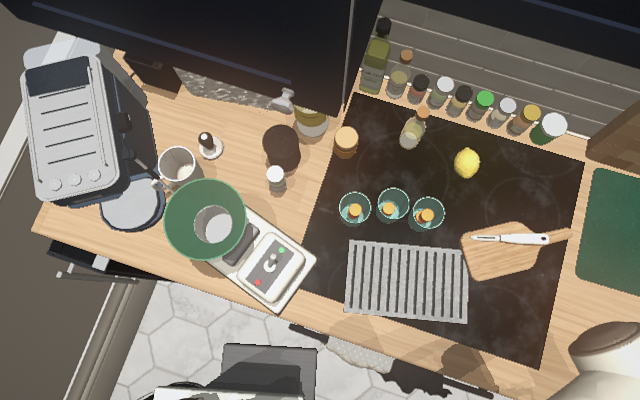

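View pics/side0.png

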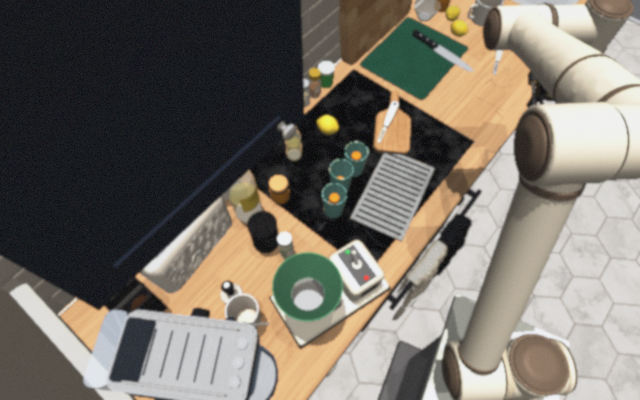

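The top view shows the shredder yawed, with the funnel at (205,220) and the switch at (270,262). The beaker row is at (355,208), (393,205) and (428,213), and the mat is centred near (407,281). The honey jar is at (346,140), the vinegar at (410,130) and the spice jar at (276,180). The side view confirms this layout.

```bash
cat > h.py <<'E'
from station import r, vision
import cv2, numpy as np
def cap(n,save=None):
    c=vision.capture(n)
    if save: cv2.imwrite(f"pics/{save}.png",c["frame"][:,:,::-1])
    c["R"]=np.array(c["orientation"]); c["o"]=np.array(c["xyz"]); return c
def ray(c,u,v):
    d=np.linalg.inv(c["K"])@np.array([u,v,1.0]); return c["R"]@np.array([d[0],-d[1],-d[2]])
def plane(c,u,v,z):
    d=ray(c,u,v); return c["o"]+d*(z-c["o"][2])/d[2]
def proj(c,p):
    q=c["R"].T@(np.array(p)-c["o"]); q=c["K"]@np.array([q[0],-q[1],-q[2]]); return q[:2]/q[2]
def blobs(c,lo,hi,box,amin,close=0):
    """hsv mask -> contours inside box (u0,v0,u1,v1)"""
    m=cv2.inRange(cv2.cvtColor(c["frame"],cv2.COLOR_RGB2HSV),lo,hi)
    z=np.zeros_like(m); u0,v0,u1,v1=box; z[v0:v1,u0:u1]=m[v0:v1,u0:u1]
    if close: z=cv2.morphologyEx(z,cv2.MORPH_CLOSE,np.ones((close,close),np.uint8))
    cs,_=cv2.findContours(z,cv2.RETR_EXTERNAL,cv2.CHAIN_APPROX_NONE)
    return [k for k in cs if cv2.contourArea(k)>=amin]
def circ(c,k,z):
    """circle through the contour's hull cast on plane z -> centre, radius"""
    k=cv2.convexHull(k)
    P=np.array([plane(c,*q[0],z)[:2] for q in k])
    (x,y),rad=cv2.minEnclosingCircle((P*1000).astype(np.float32)); 
    A=np.c_[2*P,np.ones(len(P))]; s=np.linalg.lstsq(A,(P**2).sum(1),rcond=None)[0]
    return s[:2],np.sqrt(s[2]+s[:2]@s[:2]),(x/1000,y/1000,rad/1000)
E
python3 - <<'E'
from h import *
c=cap("top"); s=cap("side")
hsv=cv2.cvtColor(c["frame"],cv2.COLOR_RGB2HSV)
for p in ((185,195),(380,205),(425,225),(281,250),(258,283),(272,262)): print(p,hsv[p[1],p[0]])
for k in blobs(c,(60,80,40),(90,255,200),(150,170,260,270),500,5): print("funnel",circ(c,k,.197))
for k in blobs(c,(70,40,40),(105,255,255),(330,180,450,235),100,3): print("beaker",cv2.boundingRect(k),circ(c,k,.1025))
im=c["frame"][215:325,200:330,::-1]; a=cv2.resize(im,None,fx=4.5,fy=4.5,interpolation=cv2.INTER_CUBIC)
cv2.imwrite("pics/shr.png",a)
im=c["frame"][170:240,320:460,::-1]; cv2.imwrite("pics/bk.png",cv2.resize(im,None,fx=5,fy=5,interpolation=cv2.INTER_CUBIC))
E
```

```text
(185, 195) [ 65  66 120]
(380, 205) [ 82  57 205]
(425, 225) [ 80  60 157]
(281, 250) [ 65  83 238]
(258, 283) [  2 131 241]
(272, 262) [ 18  18 143]
beaker (339, 200, 32, 24) (array([ 0.54410674, -0.24658975]), np.float64(0.030363082197583487), (0.5468260498046875, -0.24770133972167968, 0.033090084075927735))
beaker (413, 196, 32, 33) (array([ 0.54660927, -0.40149485]), np.float64(0.03390172783222419), (0.5467543334960937, -0.4015611572265625, 0.03428826522827148))
beaker (378, 188, 32, 32) (array([ 0.56173029, -0.3282203 ]), np.float64(0.03384035497140856), (0.5619111328125, -0.32832781982421877, 0.03441260147094727))
```

View pics/shr.png

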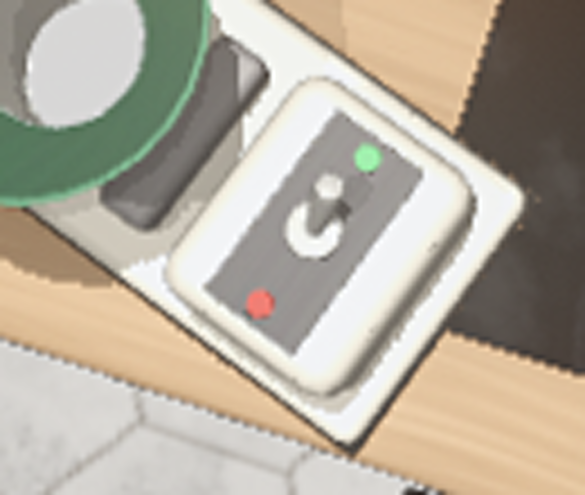

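View pics/bk.png

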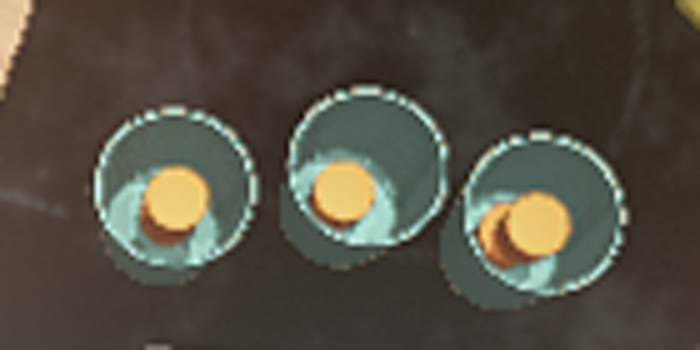

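The shredder crop shows the bat tip at (273.3,256.3) leaning to the green mark (281.8,250.1), with the red mark at (257.8,282.6). In the beaker crop the rims are centred at (355,207.6), (393.6,203.2) and (429,212.6), with chunks inside each.

```bash
python3 - <<'E'
from h import *
c=cap("top"); 
p=lambda u,v,z: plane(c,u,v,z).round(4)
print("bk",p(355,207.6,.1025),p(393.6,203.2,.1025),p(429,212.6,.1025))
g,rd=p(281.8,250.1,.112),p(257.8,282.6,.112); print("marks",g,rd,"mid",(g+rd)/2,"yaw",np.degrees(np.arctan2(*(g-rd)[1::-1])))
print("tip",p(273.3,256.3,.163),"piv",p(269.6,266.1,.117))
m=blobs(c,(60,50,60),(80,255,200),(150,170,260,270),100,5)
for k in m: print("funnel",cv2.boundingRect(k),circ(c,k,.197))
print("mat",[p(*q,.008) for q in ((350,241),(468,250),(466,322),(345,307))])
print("honey",p(346,137,.081),"vin top",p(420,113,.181),"spice",p(276,173,.103),"espr",p(130,235,.0),"board",p(462,260,.01))
E
```

```text
bk [ 0.5471 -0.2483  0.1025] [ 0.5613 -0.3287  0.1025] [ 0.5456 -0.4031  0.1025]
marks [ 0.4484 -0.1029  0.112 ] [ 0.3806 -0.0598  0.112 ] mid [ 0.4145  -0.08135  0.112  ] yaw -32.44384347215558
tip [ 0.4307 -0.0921  0.163 ] piv [ 0.4144 -0.0813  0.117 ]
funnel (163, 178, 84, 83) (array([0.49140738, 0.03965584]), np.float64(0.07827570797190612), (0.4913632507324219, 0.03982758712768555, 0.07912458801269531))
mat [array([ 0.488 , -0.2458,  0.008 ]), array([ 0.4835, -0.5118,  0.008 ]), array([ 0.3264, -0.5063,  0.008 ]), array([ 0.3423, -0.2416,  0.008 ])]
honey [ 0.7091 -0.2225  0.081 ] vin top [ 0.7335 -0.3659  0.181 ] spice [ 0.612  -0.0769  0.103 ] espr [0.4727 0.2574 0.    ] board [ 0.4601 -0.4977  0.01  ]
```

```bash
python3 -m jog '{"delta_pos":[[22,33,1],[22,33,1],[22,33,1],[22,33,1],[22,33,1],[22,33,1],[22,33,1],[22,33,1]],"rot":[[0,0,-3],[0,0,-3],[0,0,-3],[0,0,-3],[0,0,-3],[0,0,-3],[0,0,-3],[0,0,-3]],"grip":[0,0,0,0,0,0,0,0]}'
python3 -m jog '{"delta_pos":[[22,33,1],[22,33,1],[22,33,1],[22,33,1],[22,33,1],[22,33,1],[22,33,1],[0,0,0]],"rot":[[0,0,-3],[0,0,-3],[0,0,-3],[0,0,-3],[0,0,-3],[0,0,-3],[0,0,-3],[0,0,0]],"grip":[0,0,0,0,0,0,0,0]}'; python3 -c "
from station import r
s=r.sense();print(s['joints'],s['ee_rot'])"
```

```text
time_s: 0.97
tcp_pos: [0.3184, -0.343, 0.2559]
ee_rot: [[-0.981, 0.192, 0.001], [0.192, 0.981, -0.0], [-0.001, -0.0, -1.0]]
wrist_force: [0.7, -0.2, 0.0]
gripper_width: 0.475
time_s: 1.63
tcp_pos: [0.4753, -0.1094, 0.2628]
ee_rot: [[-0.851, 0.525, 0.003], [0.525, 0.851, 0.0], [-0.002, 0.002, -1.0]]
wrist_force: [0.2, -0.5, 0.6]
gripper_width: 0.01
[ 6.16053907e+00  7.79743336e+00 -1.68582877e+01 -3.94174897e-03
 -6.51821084e+01 -1.27802447e+02] [[-8.51325260e-01  5.24630746e-01  2.80736012e-03]
 [ 5.24633653e-01  8.51328019e-01  3.65826331e-04]
 [-2.19806059e-03  1.78427279e-03 -9.99995992e-01]]
```

```bash
python3 -m jog '{"delta_pos":[[-1,-2,-34],[-1,-2,-34],[-1,-1,-34],[0,0,0],[-8.4,5.4,0],[-8.4,5.4,0],[-8.4,5.4,0],[-8.4,5.4,0],[0,0,0]],"rot":[[0,0,0],[0,0,0],[0,0,0],[0,0,0],[0,0,0],[0,0,0],[0,0,0],[0,0,0],[0,0,0]],"grip":[0,0,0,0,0,0,0,0,0]}'
python3 -m jog '{"delta_pos":[[-8.4,5.4,0],[-8.4,5.4,0],[0,0,0],[0,0,0]],"rot":[[0,0,0],[0,0,0],[0,0,0],[0,0,0]],"grip":[0,0,0,0]}'
python3 - <<'E'
from h import *
c=cap("top","sw1"); p=r.sense()["tcp_pos"]-[.4144,-.0813,0]; print(p@[.8435,-.5373,0],p@[.537,.8435,0])
cv2.imwrite("pics/sw1.png",cv2.resize(c["frame"][215:325,200:330,::-1],None,fx=4,fy=4))
s=cap("side"); cv2.imwrite("pics/sw1s.png",cv2.resize(s["frame"][220:320,300:410,::-1],None,fx=4,fy=4))
E
```

```text
time_s: 2.38
tcp_pos: [0.4351, -0.0962, 0.1628]
ee_rot: [[-0.85, 0.527, 0.005], [0.527, 0.85, 0.001], [-0.004, 0.003, -1.0]]
wrist_force: [1.7, 0.6, 0.9]
gripper_width: 0.006
time_s: 2.72
tcp_pos: [0.4186, -0.0857, 0.1612]
ee_rot: [[-0.849, 0.528, 0.002], [0.528, 0.849, 0.001], [-0.001, 0.002, -1.0]]
wrist_force: [0.9, 1.4, 2.4]
gripper_width: 0.007
0.0061055154500675845 -0.0015240088539983003
```

View pics/sw1s.png

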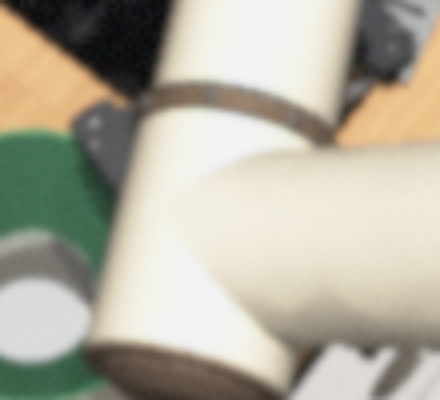

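The arm hides the switch, so I'll back off and gather poses to fit the arm's kinematics.

```bash
cat > lg.py <<'E'
from station import r
import json
s=r.sense(); open("log.jsonl","a").write(json.dumps({k:s[k].tolist() for k in("joints","tcp_pos","ee_rot")})+"\n"); print("J",s["joints"].round(1))
E
python3 lg.py
python3 -m jog '{"delta_pos":[[8.4,-5.4,0],[8.4,-5.4,0],[8,-5,10],[0,-10,35],[0,-10,35],[-10,-35,15],[-10,-35,15],[-10,-35,15],[0,-40,0],[0,-40,0]],"rot":[[0,0,0],[0,0,0],[0,0,0],[0,0,0],[0,0,0],[0,0,0],[0,0,0],[0,0,0],[0,0,0],[0,0,0]],"grip":[0,0,0,0,0,0,100,100,100,100]}'; python3 lg.py
python3 -m jog '{"delta_pos":[[0,-40,0],[0,-35,0],[0,-30,0],[0,-30,0],[0,0,0],[0,0,0],[0,0,0],[0,0,0]],"rot":[[5,0,-3],[5,0,-3],[5,0,-3],[5,0,-3],[5,0,-3],[5,0,-3],[0,0,0],[0,0,0]],"grip":[100,100,100,100,100,100,100,100]}'; python3 lg.py
python3 - <<'E'
from h import *
c=cap("top","sw2"); cv2.imwrite("pics/sw2.png",cv2.resize(c["frame"][160:330,150:490,::-1],None,fx=2.3,fy=2.3))
E
```

```text
J [  10.3    8.   -33.1   -0.   -48.8 -132.2]
time_s: 3.65
tcp_pos: [0.4126, -0.3097, 0.2863]
ee_rot: [[-0.849, 0.529, 0.0], [0.529, 0.849, -0.0], [-0.0, 0.0, -1.0]]
wrist_force: [1.7, 0.2, 0.7]
gripper_width: 0.225
J [ -18.9    9.8  -11.    -0.   -69.2 -103.1]
time_s: 4.32
tcp_pos: [0.4121, -0.4439, 0.2831]
ee_rot: [[-0.651, 0.755, 0.078], [0.684, 0.538, 0.493], [0.33, 0.374, -0.867]]
wrist_force: [0.5, -0.4, -0.8]
gripper_width: 0.834
J [-44.2  29.5  21.3 -24.4 -99.3 -96.5]
```

View pics/sw2.png

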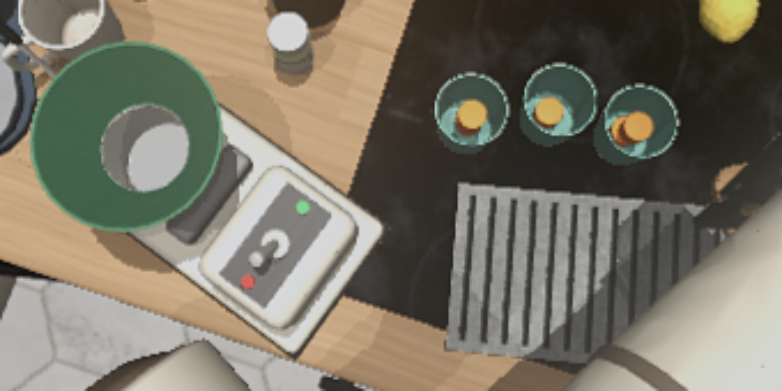

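The bat now leans to the red mark (crop (258,260)), so the switch is off. The beakers haven't moved. Next I fit the kinematics to plan the horizontal grasps.

```bash
cat > kin.py <<'E'
import json, numpy as np, itertools
from scipy.optimize import least_squares
from scipy.spatial.transform import Rotation as Ro
X=lambda a:Ro.from_euler("x",a,degrees=True).as_matrix(); Y=lambda a:Ro.from_euler("y",a,degrees=True).as_matrix(); Z=lambda a:Ro.from_euler("z",a,degrees=True).as_matrix()
LO=np.array([-179.83,-69.29,-61.27,-181.25,-171.15,-177.46]); HI=np.array([179.83,118.12,80.66,117.63,-9.14,177.46])
C=np.array([[0,0,1.],[0,1,0],[-1,0,0]])
def fk(j,p,s):
    d1,L1,L2,o,Lt,c6=p; A=Z(j[0]); F=A@Y(j[1]-j[2])@X(s[0]*j[3]); T=F@Y(-j[4])
    return A@np.array([0,0,d1])+A@Y(j[1])@[0,0,L1]+F@[L2,0,0]+F@[0,o,0]+T@[Lt,0,0], T@C@Z(s[1]*j[5]+c6)
def fit():
    D=[json.loads(l) for l in open("log.jsonl")]
    D.append({"joints":[-62.073,22.091,.378,-.028,-68.412,-14.816],"tcp_pos":[.14166,-.60816,.24645],"ee_rot":[[-.97398,-.22665,-.0006],[-.22665,.97397,.00214],[.00011,.00222,-1]]})
    best=None
    for s in itertools.product((1,-1),(1,-1)):
      for c0 in (0,180,90,-90):
        f=lambda p:np.concatenate([np.r_[a-np.array(d["tcp_pos"]),.3*(b-np.array(d["ee_rot"])).ravel()] for d in D for a,b in [fk(d["joints"],p,s)]])
        q=least_squares(f,[.3,.5,.5,-.16,.35,c0],x_scale=[.1,.1,.1,.1,.1,50])
        if best is None or q.cost<best[0]: best=(q.cost,q.x,s,np.abs(q.fun).max())
    return best
def ik(p,R,par,s,seed):
    f=lambda j:np.r_[(lambda a,b:np.r_[(a-p)*10,(b-R).ravel()])(*fk(j,par,s))]
    best=None; rng=np.random.default_rng(0)
    for k in range(25):
        q0=np.clip(seed if k==0 else rng.uniform(LO,HI),LO+.1,HI-.1)
        q=least_squares(f,q0,bounds=(LO,HI),x_scale=30)
        e=np.abs(q.fun).max()
        if e<1e-3: yield q.x
def rot(az,pitch,roll=0):
    a,b=np.radians([az,pitch]); z=np.array([np.cos(b)*np.cos(a),np.cos(b)*np.sin(a),-np.sin(b)]); x=np.array([np.sin(b)*np.cos(a),np.sin(b)*np.sin(a),np.cos(b)])
    return np.c_[x,np.cross(z,x),z]@Z(roll)
E
python3 - <<'E'
from kin import *
c,par,s,m=fit(); print(c,par.round(4),s,m)
json.dump([par.tolist(),s],open("par.json","w"))
def show(n,g,R):
    sols={tuple(np.round(q).astype(int)) for q in ik(np.array(g)-.006*R[:,2],R,par,s,np.array([-44,29,21,-24,-99,-96.]))}
    print(n,sorted(sols))
for az in (60,75,90):
  for rl in (0,):
    for nm,b in (("R",(.5456,-.4031)),("L",(.5471,-.2483))): show((nm,az),(b[0],b[1],.058),rot(az,20,rl))
for az in (30,60,75):
  for rl in (0,90,150,-90,-150):
    show(("pour",az,rl),(.47,.03,.31),rot(az,0,rl))
E
```

```text
6.298975324975078e-11 [  0.1606   0.5649   0.4218  -0.1598   0.2815 -89.9998] (-1, -1) 6.077793642570101e-06
('R', 60) [(np.int64(-51), np.int64(54), np.int64(24), np.int64(-62), np.int64(-97), np.int64(-144))]
('L', 60) [(np.int64(-44), np.int64(47), np.int64(5), np.int64(-66), np.int64(-86), np.int64(-137))]
('R', 75) [(np.int64(-48), np.int64(59), np.int64(34), np.int64(-56), np.int64(-109), np.int64(-144))]
('L', 75) [(np.int64(-40), np.int64(51), np.int64(14), np.int64(-59), np.int64(-97), np.int64(-137))]
('R', 90) [(np.int64(-44), np.int64(63), np.int64(44), np.int64(-51), np.int64(-120), np.int64(-141))]
('L', 90) [(np.int64(-36), np.int64(54), np.int64(22), np.int64(-52), np.int64(-106), np.int64(-135))]
('pour', 30, 0) [(np.int64(-38), np.int64(7), np.int64(-40), np.int64(-107), np.int64(-75), np.int64(-131))]
('pour', 30, 90) [(np.int64(-38), np.int64(7), np.int64(-40), np.int64(-107), np.int64(-75), np.int64(139))]
('pour', 30, 150) [(np.int64(-38), np.int64(7), np.int64(-40), np.int64(-107), np.int64(-75), np.int64(79))]
('pour', 30, -90) [(np.int64(-38), np.int64(7), np
[... 566 characters left out ...]
t64(-88), np.int64(-92), np.int64(-51))]
('pour', 60, -150) [(np.int64(-33), np.int64(17), np.int64(-22), np.int64(-88), np.int64(-92), np.int64(9))]
('pour', 75, 0) [(np.int64(-29), np.int64(22), np.int64(-13), np.int64(-82), np.int64(-102), np.int64(-144))]
('pour', 75, 90) [(np.int64(-29), np.int64(22), np.int64(-13), np.int64(-82), np.int64(-102), np.int64(126))]
('pour', 75, 150) [(np.int64(-29), np.int64(22), np.int64(-13), np.int64(-82), np.int64(-102), np.int64(66))]
('pour', 75, -90) [(np.int64(-29), np.int64(22), np.int64(-13), np.int64(-82), np.int64(-102), np.int64(-54))]
('pour', 75, -150) [(np.int64(-29), np.int64(22), np.int64(-13), np.int64(-82), np.int64(-102), np.int64(6))]
```

```bash
cat >> kin.py <<'E'
def links(j,p,s):
    d1,L1,L2,o,Lt,c6=p; A=Z(j[0]); F=A@Y(j[1]-j[2])@X(s[0]*j[3]); T=F@Y(-j[4])
    e=A@np.array([0,0,d1])+A@Y(j[1])@[0,0,L1]; w=e+F@[L2,0,0]; v=w+F@[0,o,0]; return np.array([e,w,v,v+T@[Lt-.15,0,0]]).round(3)
E
python3 - <<'E'
from kin import *
par,s=json.load(open("par.json"))
def show(n,g,R):
    q=next(ik(np.array(g)-.006*R[:,2],R,par,s,np.array([-44,40,10,-60,-99,-130.])),None)
    print(n,None if q is None else (q.round().tolist(),links(q,par,s).tolist()))
for az in (60,75):
  for p in (10,20,30): show(("R",az,p),(.5456,-.4031,.058),rot(az,p))
  for p in (0,-15): show(("pour",az,p),(.52,.02,.31),rot(az,p,-140))
for az in (60,90): show(("place",az),(.39,-.29,.06),rot(az,20)); show(("placeR",az),(.39,-.46,.06),rot(az,20))
from station import r
R0=r.sense()["ee_rot"]
for az in (60,70): print(az,Ro.from_matrix(rot(az,20)@R0.T).as_rotvec(degrees=True).round(1))
E
```

```text
('R', 60, 10) ([-54.0, 58.0, 27.0, -68.0, -104.0, -143.0], [[0.285, -0.388, 0.456], [0.498, -0.677, 0.234], [0.404, -0.648, 0.108], [0.469, -0.536, 0.085]])
('R', 60, 20) ([-51.0, 54.0, 24.0, -62.0, -97.0, -144.0], [[0.286, -0.359, 0.489], [0.513, -0.645, 0.278], [0.411, -0.637, 0.156], [0.472, -0.53, 0.111]])
('R', 60, 30) ([-49.0, 51.0, 22.0, -55.0, -90.0, -146.0], [[0.288, -0.328, 0.52], [0.531, -0.606, 0.317], [0.421, -0.619, 0.202], [0.478, -0.52, 0.136]])
('pour', 60, 0) ([-31.0, 20.0, -16.0, -89.0, -91.0, -3.0], [[0.169, -0.102, 0.69], [0.459, -0.277, 0.438], [0.376, -0.229, 0.31], [0.442, -0.115, 0.31]])
('pour', 60, -15) ([-33.0, 29.0, -19.0, -98.0, -103.0, 7.0], [[0.23, -0.149, 0.655], [0.467, -0.303, 0.342], [0.381, -0.22, 0.236], [0.445, -0.11, 0.27]])
('R', 75, 10) ([-50.0, 63.0, 37.0, -64.0, -116.0, -145.0], [[0.322, -0.386, 0.418], [0.566, -0.678, 0.237], [0.472, -0.677, 0.108], [0.506, -0.551, 0.085]])
('R', 75, 20) ([-48.0, 59.0, 34.0, -56.0, -109.0, -144.0], [[0.323, -0.36, 0.453], [0.579, -0.646, 0.277], [0.476, -0.664, 0.156], [0.508, -0.545, 0.111]])
('R', 75, 30
[... 418 characters left out ...]
, 0.236], [0.481, -0.126, 0.27]])
('place', 60) ([-56.0, 45.0, -4.0, -58.0, -91.0, -127.0], [[0.224, -0.327, 0.563], [0.382, -0.559, 0.248], [0.255, -0.524, 0.158], [0.317, -0.417, 0.113]])
('placeR', 60) ([-63.0, 53.0, 20.0, -55.0, -104.0, -136.0], [[0.208, -0.402, 0.499], [0.37, -0.715, 0.267], [0.255, -0.694, 0.158], [0.317, -0.587, 0.113]])
('place', 90) ([-45.0, 50.0, 8.0, -43.0, -105.0, -123.0], [[0.305, -0.308, 0.523], [0.524, -0.531, 0.239], [0.39, -0.56, 0.158], [0.39, -0.437, 0.113]])
('placeR', 90) ([-53.0, 60.0, 33.0, -41.0, -121.0, -128.0], [[0.291, -0.394, 0.442], [0.515, -0.696, 0.252], [0.39, -0.73, 0.158], [0.39, -0.607, 0.113]])
60 [ 49.3  23.8 -51.4]
70 [ 46.5  27.6 -42.1]
```

```bash
cat > to.py <<'E'
# usage: to.py gx gy gz az pitch roll -> remaining shift (mm) and turn (deg) for the grasp point, and IK joints
import sys; from kin import *; from station import r
a=list(map(float,sys.argv[1:])); s=r.sense(); R=rot(*a[3:6]); p=np.array(a[:3])-.006*R[:,2]
R0=np.array(s["ee_rot"]); print("t",s["time_s"],"dmm",((p-s["tcp_pos"])*1000).round(1),"rot",Ro.from_matrix(R@R0.T).as_rotvec(degrees=True).round(1),"J",s["joints"].round(),"F",s["wrist_force"].round(1),"w",s["gripper_width"].round(3))
par,sg=json.load(open("par.json")); q=next(ik(p,R,par,sg,s["joints"]),None); print("ik",None if q is None else q.round())
E
python3 -m jog '{"delta_pos":[[5,-8,-7],[5,-8,-7],[5,-8,-7],[5,-8,-7],[5,-8,-7],[5,-8,-7],[5,-8,-7],[5,-8,-7],[5,-8,-7],[5,-8,-7]],"rot":[[4.5,2.2,-4.7],[4.5,2.2,-4.7],[4.5,2.2,-4.7],[4.5,2.2,-4.7],[4.5,2.2,-4.7],[4.5,2.2,-4.7],[4.5,2.2,-4.7],[4.5,2.2,-4.7],[4.5,2.2,-4.7],[4.5,2.2,-4.7]],"grip":[100,100,100,100,100,100,100,100,100,100]}'
python3 to.py .4856 -.507 .058 60 20 0
```

```text
time_s: 5.2
tcp_pos: [0.4645, -0.5211, 0.2159]
ee_rot: [[0.118, 0.901, 0.418], [0.375, -0.43, 0.821], [0.92, 0.06, -0.388]]
wrist_force: [-0.5, -0.0, 0.1]
gripper_width: 0.999Traceback (most recent call last):
  File "to.py", line 4, in <module>
    R0=np.array(s["ee_rot"]); print("t",s["time_s"],"dmm",((p-s["tcp_pos"])*1000).round(1),"rot",Ro.from_matrix(R@R0.T).as_rotvec(degrees=True).round(1),"J",s["joints"].round(),"F",s["wrist_force"].round(1),"w",s["gripper_width"].round(3))
                                                                                                                                                                                                                   ^^^^^^^^^^^^^^^^^^^^^^^^
AttributeError: 'float' object has no attribute 'round'
```

```bash
sed -i 's/s\["gripper_width"\].round(3)/round(s["gripper_width"],3)/' to.py
python3 to.py .4856 -.507 .058 60 20 0
python3 - <<'E'
from h import *
c=cap("top")
for k in blobs(c,(70,40,40),(105,255,255),(330,180,450,235),100,3): print(cv2.boundingRect(k),circ(c,k,.1025)[2])
E
```

```text
t 5.2 dmm [  18.3    9.2 -155.8] rot [ 4.2  1.7 -4.4] J [ -60.   49.   40.  -59. -115. -153.] F [-0.5 -0.   0.1] w 0.999
ik [ -59.   59.   35.  -59. -106. -147.]
(339, 192, 33, 33) (0.5469417724609374, -0.24752304077148438, 0.0351348876953125)
(377, 187, 68, 44) (0.5516602172851562, -0.36467178344726564, 0.07096640777587891)
```

```bash
python3 -m jog '{"delta_pos":[[3.6,1.8,-31],[3.6,1.8,-31],[3.6,1.8,-31],[3.6,1.8,-31],[3.6,1.8,-31],[0,0,0],[0,0,0]],"rot":[[4.2,1.7,-4.4],[0,0,0],[0,0,0],[0,0,0],[0,0,0],[0,0,0],[0,0,0]],"grip":[100,100,100,100,100,100,100]}'
python3 to.py .5456 -.4031 .058 60 20 0
```

```text
time_s: 5.83
tcp_pos: [0.4819, -0.5115, 0.0604]
ee_rot: [[0.169, 0.868, 0.467], [0.299, -0.496, 0.815], [0.939, 0.002, -0.343]]
wrist_force: [0.5, -0.3, 0.9]
gripper_width: 1.001
t 5.8333 dmm [ 60.9 103.5  -0.3] rot [ 0.1  0.1 -0.2] J [ -59.   59.   35.  -59. -106. -146.] F [ 0.5 -0.3  0.9] w 1.001
ik [ -51.   54.   24.  -62.  -97. -144.]
```

```bash
python3 -m jog '{"delta_pos":[[15,26,0],[15,26,0],[15,26,0],[15.5,25.5,0],[0,0,0],[0,0,0]],"rot":[[0,0,0],[0,0,0],[0,0,0],[0,0,0],[0,0,0],[0,0,0]],"grip":[100,100,100,100,100,100]}'
python3 to.py .5456 -.4031 .058 60 20 0
python3 -m jog '{"delta_pos":[[0,0,0],[0,0,0],[0,0,0],[0,0,0],[0,0,0],[0,0,0],[0,0,0],[0,0,0]],"rot":[[0,0,0],[0,0,0],[0,0,0],[0,0,0],[0,0,0],[0,0,0],[0,0,0],[0,0,0]],"grip":[40,40,40,40,40,40,40,40]}'
python3 -m jog '{"delta_pos":[[0,0,20],[0,0,20],[0,0,20],[0,0,0]],"rot":[[0,0,0],[0,0,0],[0,0,0],[0,0,0]],"grip":[40,40,40,40]}'
python3 - <<'E'
from h import *
c=cap("wrist","w1"); s=cap("side")
cv2.imwrite("pics/w1.png",np.hstack([c["frame"][:,:,::-1][40:360,120:520],cv2.resize(s["frame"][100:260,280:480,::-1],(400,320))]))
E
```

```text
time_s: 6.33
tcp_pos: [0.543, -0.4076, 0.0633]
ee_rot: [[0.166, 0.869, 0.467], [0.302, -0.495, 0.815], [0.939, 0.006, -0.344]]
wrist_force: [-0.5, -1.0, -1.0]
gripper_width: 0.999
t 6.3333 dmm [-0.2 -0.4 -3.3] rot [ 0.3  0.2 -0.3] J [ -51.   54.   24.  -62.  -97. -144.] F [-0.5 -1.  -1. ] w 0.999
ik [ -51.   54.   24.  -62.  -97. -144.]
time_s: 7.0
tcp_pos: [0.5414, -0.4099, 0.0605]
ee_rot: [[0.169, 0.866, 0.471], [0.297, -0.5, 0.813], [0.94, 0.002, -0.342]]
wrist_force: [-0.8, -1.1, 0.8]
gripper_width: 0.696
time_s: 7.33
tcp_pos: [0.5426, -0.4109, 0.1244]
ee_rot: [[0.165, 0.866, 0.472], [0.303, -0.5, 0.811], [0.939, 0.009, -0.345]]
wrist_force: [0.5, 0.3, -0.8]
gripper_width: 0.696
```

View pics/w1.png

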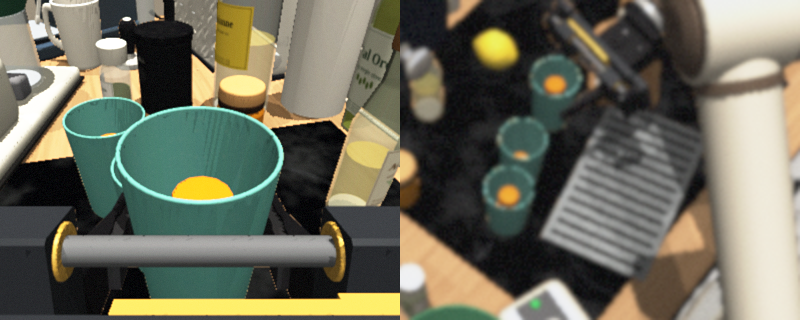

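The wrist view shows the beaker between the pads with a chunk inside (opening 0.696, 61 mm), and the side view shows it clear of the hob. I'll lift it and carry it to the funnel.

```bash
python3 -m jog '{"delta_pos":[[0,0,35],[0,0,35],[0,0,35],[0,0,35],[0,0,35],[0,0,33],[0,30,0]],"rot":[[0,0,0],[0,0,0],[3,-1.7,0],[3,-1.7,0],[3,-1.7,0],[3,-1.7,0],[3,-1.7,0]],"grip":[40,40,40,40,40,40,40]}'
python3 -m jog '{"delta_pos":[[0,38,0],[0,38,0],[0,38,0],[0,38,0],[0,38,0],[0,38,0],[0,38,0],[0,38,0],[0,38,0],[0,30,0]],"rot":[[2.4,-1.4,0],[0,0,0],[0,0,0],[0,0,0],[0,0,0],[0,0,0],[0,0,0],[0,0,0],[0,0,0],[0,0,0]],"grip":[40,40,40,40,40,40,40,40,40,40]}'
python3 to.py .534 .024 .32 60 0 -140
python3 - <<'E'
from h import *
c=cap("top"); print([plane(c,u,v,.43).round(3) for u,v in ((115,50),(230,80),(345,110))])
E
```

```text
time_s: 8.02
tcp_pos: [0.5415, -0.3841, 0.3329]
ee_rot: [[0.016, 0.863, 0.505], [0.05, -0.505, 0.862], [0.999, 0.011, -0.052]]
wrist_force: [-0.4, -0.4, -1.4]
gripper_width: 0.7
time_s: 8.85
tcp_pos: [0.5408, -0.005, 0.3267]
ee_rot: [[0.004, 0.866, 0.5], [-0.002, -0.5, 0.866], [1.0, -0.004, -0.0]]
wrist_force: [0.8, -0.9, -1.9]
gripper_width: 0.695
t 8.85 dmm [-9.8 23.8 -6.7] rot [ -70.1 -121.5    0. ] J [ -32.   21.  -12.  -89.  -91. -148.] F [ 0.8 -0.9 -1.9] w 0.695
ik [-30.  20. -15. -90. -90.  -5.]
[array([0.704, 0.143, 0.43 ]), array([ 0.665, -0.036,  0.43 ]), array([ 0.628, -0.208,  0.43 ])]
```

```bash
python3 -m jog '{"delta_pos":[[-5,12,-4],[-5,12,-3],[0,0,0],[0,0,0],[0,0,0],[0,0,0],[0,0,0],[0,0,0],[0,0,0],[0,0,0]],"rot":[[-3.5,-6.06,0],[-3.5,-6.06,0],[-3.5,-6.06,0],[-3.5,-6.06,0],[-3.5,-6.06,0],[-3.5,-6.06,0],[-3.5,-6.06,0],[-3.5,-6.06,0],[-3.5,-6.06,0],[-3.5,-6.06,0]],"grip":[40,40,40,40,40,40,40,40,40,40]}'
python3 to.py .534 .024 .32 60 0 -70
python3 -m jog '{"delta_pos":[[0,0,0],[0,0,0],[0,0,0],[0,0,0],[0,0,0],[0,0,0],[0,0,0],[0,0,0],[0,0,0],[0,0,0]],"rot":[[-2.5,-4.33,0],[-2.5,-4.33,0],[-2.5,-4.33,0],[-2.5,-4.33,0],[-2.5,-4.33,0],[-2.5,-4.33,0],[-2.5,-4.33,0],[-2.5,-4.33,0],[-2.5,-4.33,0],[-2.5,-4.33,0]],"grip":[40,40,40,40,40,40,40,40,40,40]}'
python3 -m jog '{"delta_pos":[[0,0,0],[0,0,0],[0,0,0],[0,0,0],[0,0,0],[0,0,0],[0,0,0],[0,0,0],[0,0,0],[0,0,0]],"rot":[[-2.5,-4.33,0],[-2.5,-4.33,0],[-2.5,-4.33,0],[-2.5,-4.33,0],[-2.5,-4.33,0],[0,0,0],[0,0,0],[0,0,0],[0,0,0],[0,0,0]],"grip":[40,40,40,40,40,40,40,40,40,40]}'
python3 to.py .534 .024 .32 60 0 -145
python3 - <<'E'
from h import *
c=cap("top","p1"); s=cap("side")
cv2.imwrite("pics/p1.png",np.hstack([cv2.resize(c["frame"][150:320,140:320,::-1],(400,378)),cv2.resize(s["frame"][200:370,230:410,::-1],(400,378))]))
E
```

```text
time_s: 9.73
tcp_pos: [0.5314, 0.0164, 0.3195]
ee_rot: [[-0.814, 0.295, 0.5], [0.471, -0.169, 0.866], [0.34, 0.94, -0.001]]
wrist_force: [-0.0, -0.6, -3.1]
gripper_width: 0.691
t 9.7333 dmm [-0.4  2.4  0.5] rot [0.1 0.  0. ] J [-30.  20. -14. -90. -90. -75.] F [-0.  -0.6 -3.1] w 0.691
ik [-30.  20. -15. -90. -90. -75.]
time_s: 10.57
tcp_pos: [0.5314, 0.0164, 0.3195]
ee_rot: [[-0.75, -0.432, 0.5], [0.432, 0.251, 0.866], [-0.5, 0.866, -0.002]]
wrist_force: [0.2, 0.2, -2.8]
gripper_width: 0.696
time_s: 11.4
tcp_pos: [0.5317, 0.0164, 0.3213]
ee_rot: [[-0.498, -0.709, 0.5], [0.287, 0.409, 0.866], [-0.818, 0.575, -0.0]]
wrist_force: [0.6, 0.2, -1.8]
gripper_width: 0.695
t 11.4 dmm [-0.7  2.4 -1.3] rot [-0.  -0.1 -0. ] J [-30.  20. -14. -90. -90.  -1.] F [ 0.6  0.2 -1.8] w 0.695
ik [-30.  20. -15. -90. -90.  -0.]
```

View pics/p1.png

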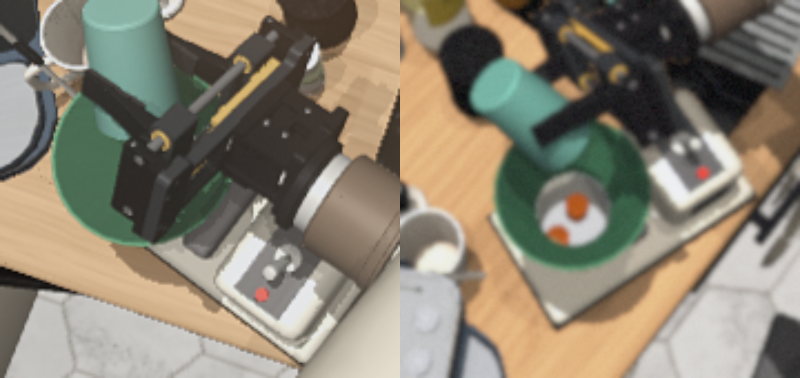

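The side view shows two orange chunks lying in the chamber at (577,205) and (558,237), and the beaker is inverted over the funnel. I'll roll back and carry the empty beaker to the left end of the mat.

```bash
python3 -m jog '{"delta_pos":[[0,0,0],[-8,-24,0],[-17,-36,0],[-17,-36,0],[-17,-36,0],[-17,-36,0],[-17,-36,0],[-17,-36,0],[-17,-36,0],[-17,-36,0]],"rot":[[3.55,6.15,0],[3.55,6.15,0],[3.55,6.15,0],[3.55,6.15,0],[3.55,6.15,0],[3.55,6.15,0],[3.55,6.15,0],[3.55,6.15,0],[3.55,6.15,0],[3.55,6.15,0]],"grip":[40,40,40,40,40,40,40,40,40,40]}'
python3 -m jog '{"delta_pos":[[0,0,-16],[0,0,-16],[0,0,-16],[0,0,-16],[0,0,-16],[0,0,-16],[0,0,-16],[0,0,-16],[0,0,0],[0,0,0]],"rot":[[3.55,6.15,0],[3.55,6.15,0],[3.55,6.15,0],[3.55,6.15,0],[3.55,6.15,0],[3.55,6.15,0],[3.55,6.15,0],[3.55,6.15,0],[3.55,6.15,0],[3.55,6.15,0]],"grip":[40,40,40,40,40,40,40,40,40,40]}'
python3 to.py .39 -.29 .065 60 20 0
python3 - <<'E'
from h import *
c=cap("top","m")
for k in blobs(c,(70,40,40),(105,255,255),(330,180,450,235),100,3): print(cv2.boundingRect(k),circ(c,k,.1025)[2])
E
```

```text
time_s: 12.33
tcp_pos: [0.3866, -0.2973, 0.3217]
ee_rot: [[-0.831, 0.244, 0.5], [0.48, -0.141, 0.866], [0.282, 0.959, 0.0]]
wrist_force: [1.1, -0.7, -1.7]
gripper_width: 0.689
time_s: 13.17
tcp_pos: [0.3879, -0.2956, 0.1923]
ee_rot: [[-0.038, 0.865, 0.5], [0.02, -0.5, 0.866], [0.999, 0.043, 0.002]]
wrist_force: [0.5, 0.7, -2.0]
gripper_width: 0.693
t 13.1667 dmm [  -0.7    0.7 -125.3] rot [-16.2  12.2  -0.4] J [ -60.   41.   -0.  -69. -112. -132.] F [ 0.5  0.7 -2. ] w 0.693
ik [ -56.   44.   -4.  -58.  -91. -127.]
(339, 192, 32, 32) (0.5480511474609375, -0.24743783569335936, 0.03391949081420898)
(377, 187, 33, 36) (0.5567506713867187, -0.32630450439453124, 0.039598438262939455)
```

```bash
python3 -m jog '{"delta_pos":[[0,0,-25],[0,0,-25],[0,0,-25],[0,0,-25],[0,0,-15],[0,0,-6],[0,0,-3],[0,0,0],[0,0,0]],"rot":[[-5.4,4.1,-0.1],[-5.4,4.1,-0.1],[-5.4,4.1,-0.1],[0,0,0],[0,0,0],[0,0,0],[0,0,0],[0,0,0],[0,0,0]],"grip":[40,40,40,40,40,40,40,40,40]}'
python3 to.py .39 -.29 .065 60 20 0
python3 - <<'E'
from h import *
c=cap("side","m1"); cv2.imwrite("pics/m1.png",cv2.resize(c["frame"][130:270,280:460,::-1],(720,560)))
E
```

```text
time_s: 13.97
tcp_pos: [0.3879, -0.2961, 0.07]
ee_rot: [[0.165, 0.868, 0.468], [0.303, -0.496, 0.814], [0.939, 0.007, -0.345]]
wrist_force: [0.1, -0.2, -1.4]
gripper_width: 0.691
t 13.9667 dmm [-0.7  1.2 -3. ] rot [ 0.4  0.3 -0.3] J [ -56.   44.   -3.  -58.  -91. -127.] F [ 0.1 -0.2 -1.4] w 0.691
ik [ -56.   44.   -4.  -58.  -91. -127.]
```

View pics/m1.png

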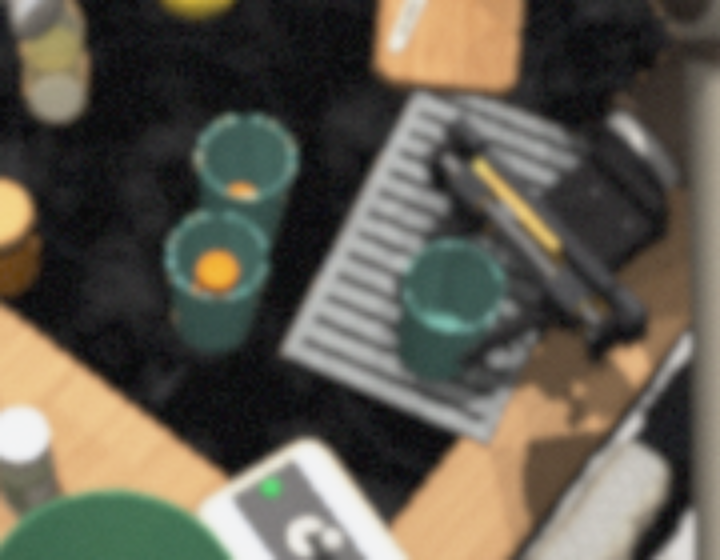

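The empty beaker is upright over the mat's left end, at (450,310) in the crop. I'll ease it down until contact.

```bash
python3 -m jog '{"delta_pos":[[0,0,-2],[0,0,-1],[0,0,0]],"rot":[[0,0,0],[0,0,0],[0,0,0]],"grip":[40,40,40]}' | grep -E "tcp|force"
python3 -m jog '{"delta_pos":[[0,0,-1],[0,0,-1],[0,0,0]],"rot":[[0,0,0],[0,0,0],[0,0,0]],"grip":[40,40,40]}'| grep -E "tcp|force"
python3 -m jog '{"delta_pos":[[0,0,-1],[0,0,0]],"rot":[[0,0,0],[0,0,0]],"grip":[40,40]}'| grep -E "tcp|force"
```

```text
tcp_pos: [0.3877, -0.2957, 0.0668]
wrist_force: [0.1, -0.1, -2.2]
tcp_pos: [0.3876, -0.2955, 0.0644]
wrist_force: [-0.9, -0.5, -1.4]
tcp_pos: [0.3877, -0.2955, 0.0637]
wrist_force: [0.3, -0.2, -0.6]
```

```bash
python3 -m jog '{"delta_pos":[[0,0,0],[0,0,0],[0,0,0],[0,0,0],[0,0,0],[-12,-21,0],[-20,-34,0],[-20,-34,0],[-10,-17,20],[0,0,0]],"rot":[[0,0,0],[0,0,0],[0,0,0],[0,0,0],[0,0,0],[0,0,0],[0,0,0],[0,0,0],[0,0,0],[0,0,0]],"grip":[100,100,100,100,100,100,100,100,100,100]}'
cat > bk.py <<'E'
from h import *
import sys
c=cap("top",sys.argv[1])
for box,z in (((330,170,470,236),.1025),((330,232,475,330),.106)):
    for k in blobs(c,(70,40,40),(105,255,255),box,100,3):
        print(z,cv2.boundingRect(k),np.round(circ(c,k,z)[2],4))
s=cap("side")
cv2.imwrite(f"pics/{sys.argv[1]}.png",np.hstack([cv2.resize(c["frame"][165:330,320:480,::-1],(400,412)),cv2.resize(s["frame"][110:275,290:450,::-1],(400,412))]))
E
python3 bk.py b2; python3 to.py .5613 -.3287 .058 60 20 0
```

```text
time_s: 15.52
tcp_pos: [0.3238, -0.4062, 0.0851]
ee_rot: [[0.166, 0.867, 0.47], [0.307, -0.498, 0.811], [0.937, 0.01, -0.349]]
wrist_force: [1.3, -0.8, 0.6]
gripper_width: 1.002
0.1025 (339, 192, 33, 32) [ 0.5478 -0.2479  0.0341]
0.1025 (377, 187, 33, 36) [ 0.5568 -0.3263  0.0396]
0.106 (355, 266, 34, 35) [ 0.3936 -0.2877  0.0341]
t 15.6167 dmm [233.   68.7 -23.9] rot [ 0.4  0.3 -0.2] J [ -64.   47.    7.  -52. -101. -130.] F [0.5 0.6 0.1] w 1.0
ik [ -47.   51.   16.  -64.  -92. -142.]
```

View pics/b2.png

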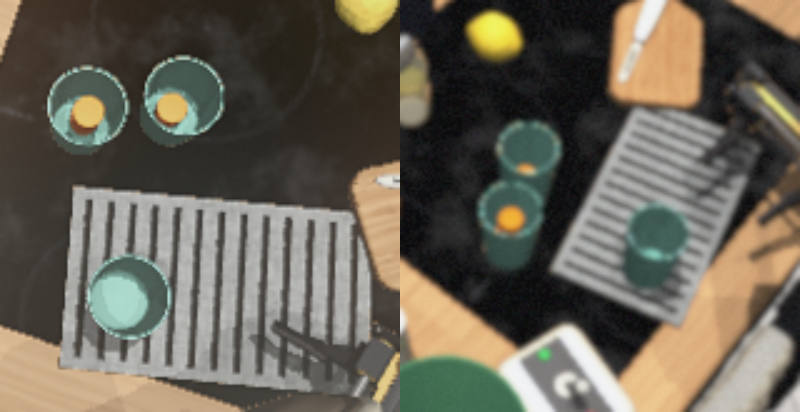

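The empty beaker stands upright on the mat at (129,297) in the crop, which is (0.394,−0.288). The other two haven't moved. Next is the middle one.

```bash
python3 -m jog '{"delta_pos":[[34.6,-7,0],[34.6,-7,0],[34.6,-7,0],[34.6,-7,0],[34.6,-7,0],[0,0,-24],[15,26,0],[0,0,0],[0,0,0]],"rot":[[0,0,0],[0,0,0],[0,0,0],[0,0,0],[0.4,0.3,-0.2],[0,0,0],[0,0,0],[0,0,0],[0,0,0]],"grip":[100,100,100,100,100,100,100,100,100]}'
python3 to.py .5613 -.3287 .058 60 20 0
```

```text
time_s: 16.37
tcp_pos: [0.5147, -0.4073, 0.0586]
ee_rot: [[0.173, 0.869, 0.465], [0.292, -0.496, 0.818], [0.941, -0.005, -0.339]]
wrist_force: [-0.5, 0.1, -0.4]
gripper_width: 0.998
t 16.3667 dmm [43.8 73.8  1.5] rot [-0.3 -0.2 -0.3] J [ -53.   54.   22.  -61.  -98. -142.] F [-0.5  0.1 -0.4] w 0.998
ik [ -47.   51.   16.  -64.  -92. -142.]
```

```bash
python3 -m jog '{"delta_pos":[[14.6,24.6,0.5],[14.6,24.6,0.5],[14.6,24.6,0.5],[0,0,0],[0,0,0],[0,0,0],[0,0,0],[0,0,0],[0,0,0],[0,0,0]],"rot":[[0,0,0],[0,0,0],[0,0,0],[0,0,0],[0,0,0],[0,0,0],[0,0,0],[0,0,0],[0,0,0],[0,0,0]],"grip":[100,100,100,100,40,40,40,40,40,40]}'
python3 -m jog '{"delta_pos":[[0,0,0],[0,0,0],[0,0,0],[0,0,15],[0,0,25],[0,0,0]],"rot":[[0,0,0],[0,0,0],[0,0,0],[0,0,0],[0,0,0],[0,0,0]],"grip":[40,40,40,40,40,40]}'
python3 to.py .5613 -.3287 .098 60 20 0; python3 bk.py b3
```

```text
time_s: 17.2
tcp_pos: [0.557, -0.3375, 0.061]
ee_rot: [[0.172, 0.866, 0.469], [0.295, -0.499, 0.815], [0.94, -0.002, -0.341]]
wrist_force: [-1.4, 0.2, 0.1]
gripper_width: 0.693
time_s: 17.7
tcp_pos: [0.5588, -0.3381, 0.106]
ee_rot: [[0.167, 0.867, 0.47], [0.301, -0.498, 0.813], [0.939, 0.006, -0.344]]
wrist_force: [1.1, -0.2, -0.8]
gripper_width: 0.697
t 17.7 dmm [-0.3  4.5 -5.9] rot [ 0.3  0.2 -0.1] J [ -47.   48.   17.  -64.  -94. -145.] F [ 1.1 -0.2 -0.8] w 0.697
ik [ -47.   48.   16.  -64.  -93. -145.]
0.1025 (339, 192, 32, 32) [ 0.5476 -0.2482  0.0342]
0.1025 (380, 181, 35, 36) [ 0.5728 -0.3336  0.0388]
```

```bash
python3 -m jog '{"delta_pos":[[0,0,35],[0,0,35],[0,0,35],[0,0,35],[0,0,35],[0,0,35],[-3,30,4]],"rot":[[0,0,0],[0,0,0],[3,-1.7,0],[3,-1.7,0],[3,-1.7,0],[3,-1.7,0],[3,-1.7,0]],"grip":[40,40,40,40,40,40,40]}'
python3 -m jog '{"delta_pos":[[-3,38,0],[-3,38,0],[-3,38,0],[-3,38,0],[-3,38,0],[-3,38,0],[-3,38,0],[-3,38,0],[0,10,0],[0,0,0]],"rot":[[2.4,-1.4,0],[0,0,0],[0,0,0],[0,0,0],[0,0,0],[0,0,0],[0,0,0],[0,0,0],[0,0,0],[0,0,0]],"grip":[40,40,40,40,40,40,40,40,40,40]}'
python3 to.py .534 .022 .322 60 0 0
```

```text
time_s: 18.38
tcp_pos: [0.555, -0.311, 0.3203]
ee_rot: [[0.018, 0.865, 0.501], [0.048, -0.502, 0.864], [0.999, 0.008, -0.051]]
wrist_force: [0.9, -0.7, -2.0]
gripper_width: 0.695
time_s: 19.22
tcp_pos: [0.5291, 0.0101, 0.3147]
ee_rot: [[0.005, 0.869, 0.495], [-0.004, -0.495, 0.869], [1.0, -0.006, 0.001]]
wrist_force: [-0.2, 0.5, -1.5]
gripper_width: 0.695
t 19.2167 dmm [1.9 6.7 7.3] rot [-0.2 -0.3 -0.3] J [ -31.   21.  -14.  -89.  -91. -145.] F [-0.2  0.5 -1.5] w 0.695
ik [ -30.   20.  -14.  -90.  -90. -146.]
```

```bash
python3 -m jog '{"delta_pos":[[2,7,7],[0,0,0],[0,0,0],[0,0,0],[0,0,0],[0,0,0],[0,0,0],[0,0,0],[0,0,0],[0,0,0]],"rot":[[-3.5,-6.06,0],[-3.5,-6.06,0],[-3.5,-6.06,0],[-3.5,-6.06,0],[-3.5,-6.06,0],[-3.5,-6.06,0],[-3.5,-6.06,0],[-3.5,-6.06,0],[-3.5,-6.06,0],[-3.5,-6.06,0]],"grip":[40,40,40,40,40,40,40,40,40,40]}' | grep -E "tcp|wid"
python3 -m jog '{"delta_pos":[[0,0,0],[0,0,0],[0,0,0],[0,0,0],[0,0,0],[0,0,0],[0,0,0],[0,0,0],[0,0,0],[0,0,0]],"rot":[[-2.5,-4.33,0],[-2.5,-4.33,0],[-2.5,-4.33,0],[-2.5,-4.33,0],[-2.5,-4.33,0],[-2.5,-4.33,0],[-2.5,-4.33,0],[-2.5,-4.33,0],[-2.5,-4.33,0],[-2.5,-4.33,0]],"grip":[40,40,40,40,40,40,40,40,40,40]}' | grep -E "tcp|wid"
python3 -m jog '{"delta_pos":[[0,0,0],[0,0,0],[0,0,0],[0,0,0],[0,0,0],[0,0,0],[0,0,0],[0,0,0],[0,0,0],[0,0,0]],"rot":[[-2.5,-4.33,0],[-2.5,-4.33,0],[-2.5,-4.33,0],[-2.5,-4.33,0],[-2.5,-4.33,0],[0,0,0],[0,0,0],[0,0,0],[0,0,0],[0,0,0]],"grip":[40,40,40,40,40,40,40,40,40,40]}' | grep -E "tcp|wid"
cat > ch.py <<'E'
from h import *
import sys
c=cap("top"); s=cap("side")
cv2.imwrite(f"pics/{sys.argv[1]}.png",np.hstack([cv2.resize(c["frame"][150:320,140:320,::-1],(400,378)),cv2.resize(s["frame"][200:370,230:410,::-1],(400,378))]))
E
python3 ch.py p2; python3 to.py .534 .022 .322 60 0 -145
```

```text
tcp_pos: [0.5327, 0.013, 0.3212]
gripper_width: 0.696
tcp_pos: [0.5328, 0.013, 0.3212]
gripper_width: 0.694
tcp_pos: [0.5325, 0.014, 0.3219]
gripper_width: 0.697
t 21.8167 dmm [-1.5  2.6 -0. ] rot [-0.  -0.3  0.1] J [-30.  20. -14. -90. -90.  -1.] F [-0.1 -0.5 -1.3] w 0.695
ik [-30.  20. -14. -90. -90.  -1.]
```

View pics/p2.png

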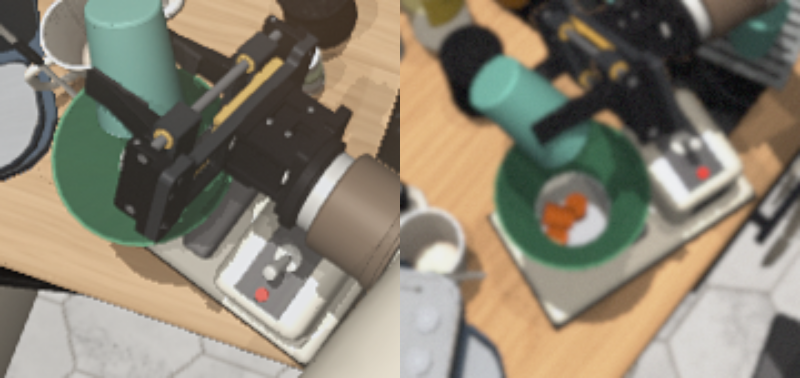

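The side view shows at least three chunks in the chamber, around (565,218), none in the funnel, and the bat still at red. I'll return this beaker to the middle of the mat.

```bash
python3 -m jog '{"delta_pos":[[0,0,0],[-10,-30,0],[-15,-37,0],[-15,-37,0],[-15,-37,0],[-15,-37,0],[-15,-37,0],[-15,-37,0],[-15,-37,0],[-15,-37,0]],"rot":[[3.55,6.15,0],[3.55,6.15,0],[3.55,6.15,0],[3.55,6.15,0],[3.55,6.15,0],[3.55,6.15,0],[3.55,6.15,0],[3.55,6.15,0],[3.55,6.15,0],[3.55,6.15,0]],"grip":[40,40,40,40,40,40,40,40,40,40]}' | grep tcp
python3 -m jog '{"delta_pos":[[-8,-35,0],[-8,-35,0],[0,0,-16],[0,0,-16],[0,0,-16],[0,0,-16],[0,0,-16],[0,0,-16],[0,0,-16],[0,0,-16]],"rot":[[3.55,6.15,0],[3.55,6.15,0],[3.55,6.15,0],[3.55,6.15,0],[3.55,6.15,0],[3.55,6.15,0],[3.55,6.15,0],[3.55,6.15,0],[3.55,6.15,0],[3.55,6.15,0]],"grip":[40,40,40,40,40,40,40,40,40,40]}'
python3 to.py .39 -.376 .065 60 20 0;python3 bk.py b4
```

```text
tcp_pos: [0.4015, -0.3135, 0.3221]
time_s: 23.48
tcp_pos: [0.3867, -0.3819, 0.1932]
ee_rot: [[-0.036, 0.867, 0.498], [0.02, -0.497, 0.867], [0.999, 0.042, 0.001]]
wrist_force: [0.3, 1.0, -1.4]
gripper_width: 0.695
t 23.4833 dmm [   0.5    1.  -126.1] rot [-16.2  12.   -0.6] J [ -64.   46.   12.  -69. -117. -138.] F [ 0.3  1.  -1.4] w 0.695
ik [ -59.   48.    7.  -56.  -97. -132.]
0.1025 (339, 192, 33, 33) [ 0.5471 -0.2475  0.035 ]
0.106 (398, 266, 54, 43) [ 0.398  -0.3945  0.0554]
0.106 (355, 266, 34, 35) [ 0.3936 -0.2879  0.0341]
```

```bash
python3 -m jog '{"delta_pos":[[0,0,-25],[0,0,-25],[0,0,-25],[0,0,-25],[0,0,-15],[0,0,-6],[0,0,-3],[0,0,-1],[0,0,0]],"rot":[[-5.4,4.1,-0.1],[-5.4,4.1,-0.1],[-5.4,4.1,-0.1],[0,0,0],[0,0,0],[0,0,0],[0,0,0],[0,0,0],[0,0,0]],"grip":[40,40,40,40,40,40,40,40,40]}'
python3 -m jog '{"delta_pos":[[0,0,-1],[0,0,-1],[0,0,0]],"rot":[[0,0,0],[0,0,0],[0,0,0]],"grip":[40,40,40]}'| grep -E "tcp|force"
python3 to.py .39 -.376 .063 60 20 0
```

```text
time_s: 24.33
tcp_pos: [0.3864, -0.3823, 0.0693]
ee_rot: [[0.169, 0.869, 0.465], [0.3, -0.495, 0.816], [0.939, 0.002, -0.344]]
wrist_force: [0.2, -0.3, -2.4]
gripper_width: 0.696
tcp_pos: [0.3865, -0.3821, 0.0674]
wrist_force: [0.6, 0.2, -2.6]
t 24.5833 dmm [ 0.7  1.2 -2.4] rot [ 0.2  0.  -0.3] J [ -59.   48.    8.  -55.  -98. -132.] F [ 0.6  0.2 -2.6] w 0.693
ik [ -59.   48.    7.  -56.  -97. -132.]
```

```bash
python3 -m jog '{"delta_pos":[[0,0,-1],[0,0,-1],[0,0,0]],"rot":[[0,0,0],[0,0,0],[0,0,0]],"grip":[40,40,40]}'| grep -E "tcp|force"
python3 -m jog '{"delta_pos":[[0,0,-1],[0,0,0]],"rot":[[0,0,0],[0,0,0]],"grip":[40,40]}'| grep -E "tcp|force"
python3 -m jog '{"delta_pos":[[0,0,0],[0,0,0],[0,0,0],[0,0,0],[0,0,0],[-12,-21,0],[-20,-34,0],[-20,-34,0],[-10,-17,20],[0,0,0]],"rot":[[0,0,0],[0,0,0],[0,0,0],[0,0,0],[0,0,0],[0,0,0],[0,0,0],[0,0,0],[0,0,0],[0,0,0]],"grip":[100,100,100,100,100,100,100,100,100,100]}'
python3 bk.py b5; python3 to.py .5471 -.2483 .058 60 20 0
```

```text
tcp_pos: [0.3865, -0.3817, 0.065]
wrist_force: [0.2, 0.1, -1.6]
tcp_pos: [0.3865, -0.3818, 0.0641]
wrist_force: [-0.5, -0.6, -1.8]
time_s: 25.83
tcp_pos: [0.3219, -0.4924, 0.0858]
ee_rot: [[0.169, 0.868, 0.467], [0.305, -0.497, 0.812], [0.937, 0.005, -0.349]]
wrist_force: [0.3, -1.4, 0.5]
gripper_width: 1.0
0.1025 (339, 192, 32, 32) [ 0.5481 -0.2474  0.0339]
0.106 (394, 270, 36, 34) [ 0.3924 -0.3692  0.0358]
0.106 (355, 266, 34, 35) [ 0.3936 -0.2879  0.0341]
t 25.9333 dmm [220.1 235.4 -24.4] rot [ 0.2  0.1 -0.3] J [ -67.   52.   20.  -51. -108. -135.] F [0.9 0.5 0.2] w 0.999
ik [ -44.   47.    5.  -66.  -86. -137.]
```

View pics/b5.png

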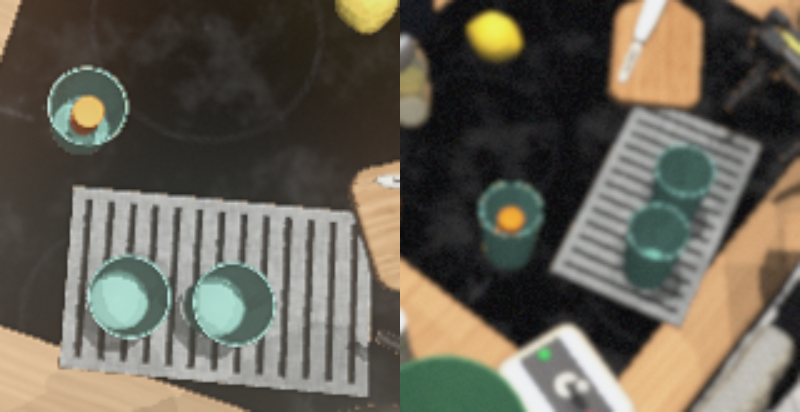

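Both mat beakers stand upright, at crop (128,297) and (233,304), and the last one still holds chunk(s). An approach at 60° would bring the gripper body into the placed beakers, so I'll come in along +y (az 90) instead.

```bash
python3 -m jog '{"delta_pos":[[0,0,38],[0,0,38],[0,0,38],[32,17,0],[32,17,0],[32,17,0],[32,17,0],[32,17,0],[32,17,0],[33,17,0]],"rot":[[0,0,0],[0,0,0],[0,0,0],[0,0,4.3],[0,0,4.3],[0,0,4.3],[0,0,4.3],[0,0,4.3],[0,0,4.3],[0,0,4.3]],"grip":[100,100,100,100,100,100,100,100,100,100]}'
python3 to.py .5471 -.3683 .058 90 20 0
```

```text
time_s: 26.77
tcp_pos: [0.5511, -0.366, 0.1977]
ee_rot: [[-0.004, 1.0, -0.012], [0.342, 0.013, 0.939], [0.94, -0.0, -0.342]]
wrist_force: [0.1, -1.7, 0.9]
gripper_width: 0.999
t 26.7667 dmm [  -4.    -8.  -137.7] rot [ 0.  -0.  -0.8] J [ -43.   52.   41.  -56. -124. -150.] F [ 0.1 -1.7  0.9] w 0.999
ik [ -43.   61.   38.  -51. -117. -140.]
```

```bash
python3 -m jog '{"delta_pos":[[-4,-8,-34],[0,0,-34],[0,0,-34],[0,0,-34],[0,0,0],[0,30,0],[0,30,0],[0,30,0],[0,0,0]],"rot":[[0,0,-0.8],[0,0,0],[0,0,0],[0,0,0],[0,0,0],[0,0,0],[0,0,0],[0,0,0],[0,0,0]],"grip":[100,100,100,100,100,100,100,100,100]}'
python3 to.py .5471 -.2483 .058 90 20 0
```

```text
time_s: 27.52
tcp_pos: [0.5463, -0.2808, 0.0647]
ee_rot: [[-0.001, 1.0, 0.002], [0.341, -0.001, 0.94], [0.94, 0.001, -0.341]]
wrist_force: [-0.3, 0.5, -0.5]
gripper_width: 0.999
t 27.5167 dmm [ 0.8 26.9 -4.7] rot [-0.1  0.1  0.1] J [ -38.   55.   25.  -52. -109. -136.] F [-0.3  0.5 -0.5] w 0.999
ik [ -36.   54.   22.  -52. -106. -135.]
```

```bash
python3 -m jog '{"delta_pos":[[0.8,27,-4],[0,0,0],[0,0,0],[0,0,0],[0,0,0],[0,0,0],[0,0,0],[0,0,0],[0,0,0],[0,0,0]],"rot":[[0,0,0],[0,0,0],[0,0,0],[0,0,0],[0,0,0],[0,0,0],[0,0,0],[0,0,0],[0,0,0],[0,0,0]],"grip":[100,100,40,40,40,40,40,40,40,40]}'
python3 -m jog '{"delta_pos":[[0,0,15],[0,0,30],[0,0,35],[0,0,35],[0,0,35],[0,0,35],[0,0,35],[0,0,35]],"rot":[[0,0,0],[0,0,0],[0,0,0],[0,0,-5],[0,0,-5],[0,0,-5],[0,0,-5],[0,0,-5]],"grip":[40,40,40,40,40,40,40,40]}'
python3 to.py .534 .022 .322 60 0 0; python3 bk.py b6
```

```text
time_s: 28.35
tcp_pos: [0.5464, -0.2602, 0.0582]
ee_rot: [[0.001, 1.0, 0.007], [0.345, -0.006, 0.939], [0.939, 0.002, -0.345]]
wrist_force: [0.9, -0.5, 1.5]
gripper_width: 0.689
time_s: 29.02
tcp_pos: [0.5452, -0.2599, 0.3148]
ee_rot: [[0.149, 0.902, 0.405], [0.311, -0.432, 0.847], [0.939, -0.0, -0.345]]
wrist_force: [0.7, -0.3, -1.1]
gripper_width: 0.688
t 29.0167 dmm [-14.2 276.7   7.2] rot [17.8 -9.4 -4.4] J [ -43.   30.   16.  -66. -102. -161.] F [ 0.7 -0.3 -1.1] w 0.688
ik [ -30.   20.  -14.  -90.  -90. -146.]
0.1025 (345, 170, 43, 26) [ 0.6186 -0.2685  0.0455]
0.106 (348, 255, 63, 46) [ 0.4104 -0.3022  0.0666]
```

```bash
python3 -m jog '{"delta_pos":[[-2,38,1],[-2,38,1],[-2,38,1],[-2,38,1],[-2,38,1],[-2,38,1],[-2,38,1],[0,11,0],[0,0,0]],"rot":[[2.2,-1.2,-0.6],[2.2,-1.2,-0.6],[2.2,-1.2,-0.6],[2.2,-1.2,-0.6],[2.2,-1.2,-0.6],[2.2,-1.2,-0.6],[2.2,-1.2,-0.6],[2.2,-1.2,-0.6],[0,0,0]],"grip":[40,40,40,40,40,40,40,40,40]}'
python3 to.py .534 .022 .322 60 0 0; python3 bk.py b7
```

```text
time_s: 29.87
tcp_pos: [0.5299, 0.0203, 0.3185]
ee_rot: [[0.001, 0.866, 0.501], [0.001, -0.501, 0.866], [1.0, -0.0, -0.001]]
wrist_force: [-0.9, -1.0, -2.8]
gripper_width: 0.69
t 29.8667 dmm [ 1.1 -3.5  3.5] rot [ 0.  -0.   0.1] J [ -30.   20.  -15.  -90.  -90. -145.] F [-0.9 -1.  -2.8] w 0.69
ik [ -30.   20.  -14.  -90.  -90. -146.]
0.106 (386, 266, 24, 21) [ 0.4066 -0.3396  0.0249]
```

View pics/b7.png

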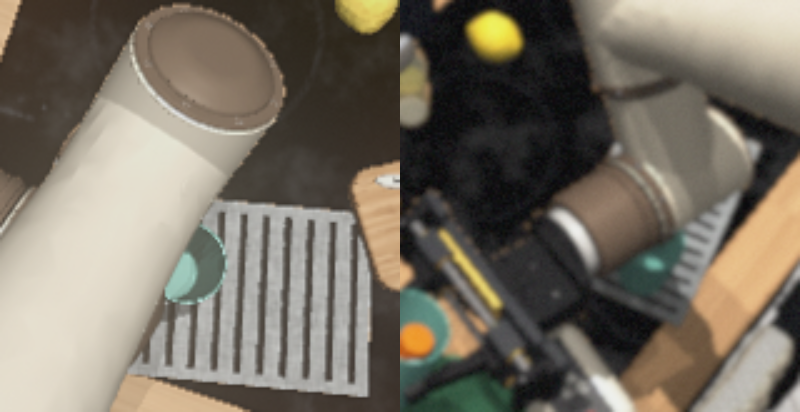

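The arm covers most of the mat. The middle mat beaker's right rim is now at crop (227,262) instead of (275,304), so it was knocked a few cm and I'll re-measure it later. Now I pour the third.

```bash
python3 -m jog '{"delta_pos":[[1,-3,3],[0,0,0],[0,0,0],[0,0,0],[0,0,0],[0,0,0],[0,0,0],[0,0,0],[0,0,0],[0,0,0]],"rot":[[-3.5,-6.06,0],[-3.5,-6.06,0],[-3.5,-6.06,0],[-3.5,-6.06,0],[-3.5,-6.06,0],[-3.5,-6.06,0],[-3.5,-6.06,0],[-3.5,-6.06,0],[-3.5,-6.06,0],[-3.5,-6.06,0]],"grip":[40,40,40,40,40,40,40,40,40,40]}' | grep -E "tcp|wid"
python3 -m jog '{"delta_pos":[[0,0,0],[0,0,0],[0,0,0],[0,0,0],[0,0,0],[0,0,0],[0,0,0],[0,0,0],[0,0,0],[0,0,0]],"rot":[[-2.5,-4.33,0],[-2.5,-4.33,0],[-2.5,-4.33,0],[-2.5,-4.33,0],[-2.5,-4.33,0],[-2.5,-4.33,0],[-2.5,-4.33,0],[-2.5,-4.33,0],[-2.5,-4.33,0],[-2.5,-4.33,0]],"grip":[40,40,40,40,40,40,40,40,40,40]}' | grep -E "tcp|wid"
python3 -m jog '{"delta_pos":[[0,0,0],[0,0,0],[0,0,0],[0,0,0],[0,0,0],[0,0,0],[0,0,0],[0,0,0],[0,0,0],[0,0,0]],"rot":[[-2.5,-4.33,0],[-2.5,-4.33,0],[-2.5,-4.33,0],[-2.5,-4.33,0],[-2.5,-4.33,0],[0,0,0],[0,0,0],[0,0,0],[0,0,0],[0,0,0]],"grip":[40,40,40,40,40,40,40,40,40,40]}' | grep -E "tcp|wid"
python3 to.py .534 .022 .322 60 0 -145
python3 - <<'E'
from h import *
s=cap("side"); 
for k in blobs(s,(3,150,80),(22,255,255),(270,250,345,325),5): print("carrot px",cv2.boundingRect(k),cv2.contourArea(k))
print("rim px",proj(s,(.4914,.0397,.197)),"floor px",proj(s,(.4914,.0397,.033)))
E
```

```text
tcp_pos: [0.5336, 0.0128, 0.3231]
gripper_width: 0.691
tcp_pos: [0.5337, 0.0128, 0.3231]
gripper_width: 0.687
tcp_pos: [0.5333, 0.014, 0.3231]
gripper_width: 0.689
t 32.4667 dmm [-2.3  2.8 -1.1] rot [-0.   0.4 -0.1] J [-30.  20. -14. -90. -91.  -1.] F [ 0.8  0.1 -2.6] w 0.689
ik [-30.  20. -14. -90. -90.  -1.]
carrot px (294, 287, 28, 23) 322.0
rim px [307.9058425  284.23481059] floor px [308.82700509 303.29346357]
```

```bash
python3 -m jog '{"delta_pos":[[0,0,0],[-10,-30,0],[-15,-37,0],[-15,-37,0],[-15,-37,0],[-15,-37,0],[-15,-37,0],[-15,-37,0],[-15,-37,0],[-15,-37,0]],"rot":[[3.55,6.15,0],[3.55,6.15,0],[3.55,6.15,0],[3.55,6.15,0],[3.55,6.15,0],[3.55,6.15,0],[3.55,6.15,0],[3.55,6.15,0],[3.55,6.15,0],[3.55,6.15,0]],"grip":[40,40,40,40,40,40,40,40,40,40]}' | grep tcp
python3 -m jog '{"delta_pos":[[-4,-38,0],[-4,-38,0],[-4,-38,0],[-4,-38,0],[0,0,-10],[0,0,-10],[0,0,-10],[0,0,-10],[0,0,-10],[0,0,-10]],"rot":[[3.55,6.15,0],[3.55,6.15,0],[3.55,6.15,0],[3.55,6.15,0],[3.55,6.15,0],[3.55,6.15,0],[3.55,6.15,0],[3.55,6.15,0],[3.55,6.15,0],[3.55,6.15,0]],"grip":[40,40,40,40,40,40,40,40,40,40]}'
python3 to.py .39 -.461 .065 60 20 0;python3 bk.py b8
python3 - <<'E'
from h import *
s=cap("side"); c=cap("top")
for k in blobs(s,(3,150,80),(22,255,255),(260,230,360,330),5): print("carrot px",cv2.boundingRect(k),cv2.contourArea(k))
a=cv2.imread("pics/b8.png")[:,:400]
cv2.imwrite("pics/b8c.png",np.hstack([a,cv2.resize(s["frame"][250:330,265:345,::-1],(400,412),interpolation=cv2.INTER_CUBIC)]))
E
```

```text
tcp_pos: [0.4023, -0.3135, 0.3231]
time_s: 34.18
tcp_pos: [0.3873, -0.4638, 0.2623]
ee_rot: [[-0.043, 0.863, 0.504], [0.027, -0.503, 0.864], [0.999, 0.051, -0.001]]
wrist_force: [0.5, 1.1, -2.3]
gripper_width: 0.69
t 34.1833 dmm [-1.000e-01 -2.000e+00 -1.952e+02] rot [-15.8  12.5  -0.3] J [ -68.   46.   26.  -75. -125. -152.] F [ 0.5  1.1 -2.3] w 0.69
ik [ -63.   53.   20.  -55. -104. -137.]
0.106 (450, 265, 25, 38) [ 0.4041 -0.4801  0.0379]
0.106 (348, 253, 63, 48) [ 0.4088 -0.3031  0.0666]
carrot px (294, 287, 29, 23) 353.5
```

View pics/b8c.png

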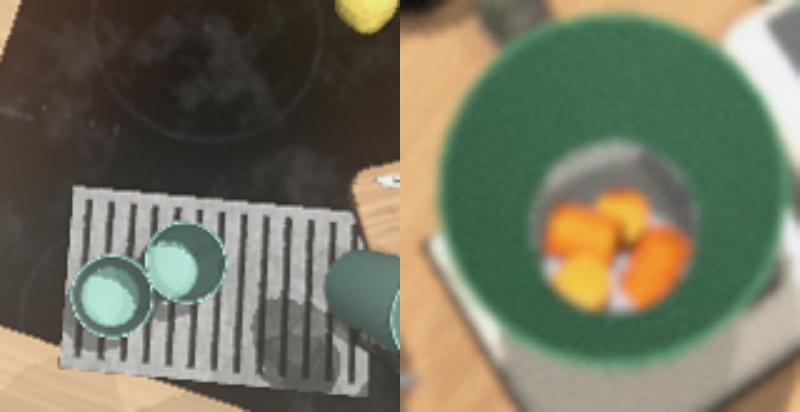

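The mat view shows the two placed beakers nudged together at crop (112,296) and (186,262), upright and still on the mat. The chamber crop shows four chunks lying low in the bore and nothing in the funnel. I'll compute the margins.

```bash
python3 - <<'E'
from h import *
c=cap("top")
q=[plane(c,320+u/2.5,165+v/2.497,.106)[:2] for u,v in ((112,296),(186,262))]
m=[plane(c,320+u/2.5,165+v/2.497,.008)[:2] for u,v in ((73,186),(356,211),(368,396),(61,367))]; m=np.array(m); print(m.round(4))
ctr=m.mean(0); ex=(m[0]+m[1]-m[2]-m[3]); ex/=np.linalg.norm(ex); ey=np.array([-ex[1],ex[0]]); print("mat",ctr,np.degrees(np.arctan2(ex[1],ex[0])))
for p in q: print("bk",p.round(4),"matframe",((p-ctr)@ex).round(4),((p-ctr)@ey).round(4))
E
```

```text
[[ 0.4913 -0.2438]
 [ 0.4839 -0.4993]
 [ 0.3232 -0.5089]
 [ 0.3316 -0.2408]]
mat [ 0.40748716 -0.37319988] 1.182953209923331
bk [ 0.3919 -0.2747] matframe -0.0136 0.0988
bk [ 0.4226 -0.3335] matframe 0.0159 0.0393
```

```bash
python3 -m jog '{"delta_pos":[[0,-2,-28],[0,0,-28],[0,0,-28],[0,0,-28],[0,0,-28],[0,0,-28],[0,0,-15],[0,0,-8],[0,0,0],[0,0,0]],"rot":[[-5.3,4.2,-0.1],[-5.3,4.2,-0.1],[-5.3,4.2,-0.1],[0,0,0],[0,0,0],[0,0,0],[0,0,0],[0,0,0],[0,0,0],[0,0,0]],"grip":[40,40,40,40,40,40,40,40,40,40]}'
python3 -m jog '{"delta_pos":[[0,0,-2],[0,0,-1],[0,0,0]],"rot":[[0,0,0],[0,0,0],[0,0,0]],"grip":[40,40,40]}'| grep -E "tcp|force"
python3 to.py .39 -.461 .061 60 20 0
```

```text
time_s: 35.27
tcp_pos: [0.3874, -0.4664, 0.073]
ee_rot: [[0.166, 0.867, 0.47], [0.303, -0.498, 0.812], [0.938, 0.008, -0.346]]
wrist_force: [0.1, 0.5, -2.4]
gripper_width: 0.69
tcp_pos: [0.3874, -0.4662, 0.0702]
wrist_force: [-0.3, -0.4, -1.9]
t 35.5167 dmm [-0.2  0.3 -7.1] rot [ 0.4  0.3 -0.1] J [ -63.   53.   20.  -55. -104. -137.] F [-0.3 -0.4 -1.9] w 0.69
ik [ -63.   53.   20.  -55. -104. -137.]
```

```bash
for i in 1; do python3 -m jog '{"delta_pos":[[0,0,-2],[0,0,-2],[0,0,0]],"rot":[[0,0,0],[0,0,0],[0,0,0]],"grip":[40,40,40]}'| grep -E "tcp|force"; done
python3 -m jog '{"delta_pos":[[0,0,-1],[0,0,-1],[0,0,0]],"rot":[[0,0,0],[0,0,0],[0,0,0]],"grip":[40,40,40]}'| grep -E "tcp|force"
python3 -m jog '{"delta_pos":[[0,0,-1],[0,0,0]],"rot":[[0,0,0],[0,0,0]],"grip":[40,40]}'| grep -E "tcp|force"
```

```text
tcp_pos: [0.3872, -0.4656, 0.0648]
wrist_force: [0.2, -0.2, -2.4]
tcp_pos: [0.3873, -0.4657, 0.0628]
wrist_force: [0.6, -0.1, -1.1]
tcp_pos: [0.3873, -0.4657, 0.0619]
wrist_force: [0.8, -0.3, -2.1]
```

```bash
python3 -m jog '{"delta_pos":[[0,0,0],[0,0,0],[0,0,0],[0,0,0],[0,0,0],[-12,-21,0],[-20,-34,0],[-20,-34,0],[-10,-17,30],[0,0,35]],"rot":[[0,0,0],[0,0,0],[0,0,0],[0,0,0],[0,0,0],[0,0,0],[0,0,0],[0,0,0],[0,0,0],[0,0,0]],"grip":[100,100,100,100,100,100,100,100,100,100]}'
python3 bk.py b9; python3 - <<'E'
from h import *
c=cap("top")
for k in blobs(c,(3,130,100),(25,255,255),(330,170,475,330),8): print("orange",cv2.boundingRect(k))
s=cap("side")
cv2.imwrite("pics/b9c.png",np.hstack([cv2.imread("pics/b9.png")[:,:400],cv2.resize(s["frame"][110:350,200:433,::-1],(400,412))]))
E
python3 to.py .39 -.461 .061 60 20 0
```

```text
time_s: 37.02
tcp_pos: [0.3215, -0.5738, 0.1224]
ee_rot: [[0.173, 0.865, 0.472], [0.294, -0.502, 0.813], [0.94, -0.002, -0.341]]
wrist_force: [0.5, 0.0, 0.5]
gripper_width: 0.998
0.106 (436, 270, 36, 35) [ 0.3963 -0.4525  0.0361]
0.106 (348, 253, 63, 48) [ 0.4088 -0.3031  0.0666]
orange (455, 170, 20, 8)
t 37.2167 dmm [ 61.9 106.6 -65.8] rot [ 0.5  0.3 -0.1] J [ -70.   55.   36.  -54. -117. -144.] F [ 0.8  0.4 -0.4] w 1.001
ik [ -63.   53.   20.  -55. -104. -137.]
```

View pics/b9c.png

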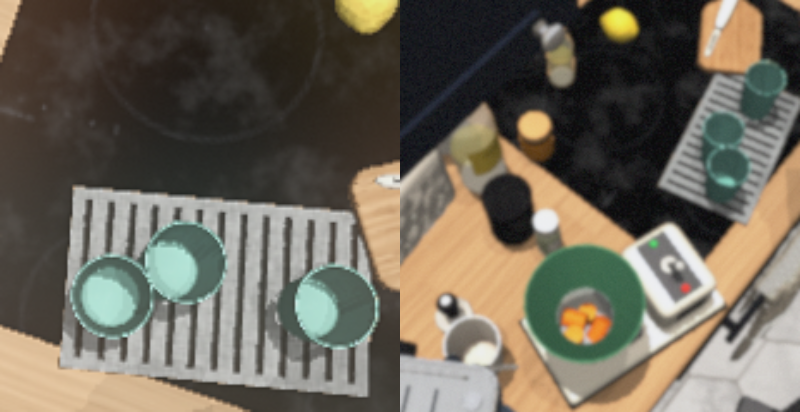

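All three beakers stand upright and empty on the mat. The chunks are in the chamber, the funnel is clear, the switch is off and the bystanders haven't moved. Next is the switch to ON, approached from its red side.

```bash
python3 - <<'E'
from h import *
c=cap("top"); p=plane(c,320+336/2.5,165+306/2.497,.106)[:2]; d=p-[.409,-.376]; print("bk3",p,d)
from kin import *
par,s=json.load(open("par.json")); J=r.sense()["joints"]
P=np.array([.4144,-.0813,0]); xs=np.array([.8435,-.5373,0])
for off,z in ((-.075,.27),(-.075,.152),(-.01,.152)):
    g=P+xs*off+[0,0,z]; R=rot(57.5,45)
    q=next(ik(g-.006*R[:,2],R,par,s,J),None); print(g.round(4),q if q is None else (q.round(),links(q,par,s).tolist()))
E
python3 to.py .3511 -.041 .27 57.5 45 0
```

```text
bk3 [ 0.39477027 -0.45483535] [-0.01422973 -0.07883535]
[ 0.3511 -0.041   0.27  ] (array([ -22.,   -6.,  -25.,  -48.,  -69., -173.]), [[-0.053, 0.021, 0.723], [0.318, -0.128, 0.586], [0.242, -0.212, 0.473], [0.292, -0.134, 0.38]])
[ 0.3511 -0.041   0.152 ] (array([ -25.,    6.,  -33.,  -55.,  -59., -154.]), [[0.057, -0.026, 0.722], [0.355, -0.164, 0.457], [0.242, -0.212, 0.355], [0.292, -0.134, 0.262]])
[ 0.406  -0.0759  0.152 ] (array([ -26.,   12.,  -25.,  -54.,  -60., -155.]), [[0.105, -0.051, 0.713], [0.408, -0.196, 0.458], [0.297, -0.247, 0.355], [0.347, -0.169, 0.262]])
t 37.2667 dmm [ 23.5 527.  146.8] rot [-21.   13.2  -2.6] J [ -70.   55.   36.  -54. -117. -144.] F [-0.   0.5 -1.1] w 1.0
ik [ -22.   -6.  -25.  -48.  -69. -173.]
```

```bash
python3 -m jog '{"delta_pos":[[0,0,35],[0,0,35],[0,0,35],[2,39,10],[2,39,0],[2,39,0],[2,39,0],[2,39,0],[2,39,0],[2,39,0]],"rot":[[0,0,0],[0,0,0],[0,0,0],[-3,1.9,-0.4],[-3,1.9,-0.4],[-3,1.9,-0.4],[-3,1.9,-0.4],[-3,1.9,-0.4],[-3,1.9,-0.4],[-3,1.9,-0.4]],"grip":[0,0,0,0,0,0,0,0,0,0]}'
python3 -m jog '{"delta_pos":[[2,39,0],[2,39,0],[2,39,0],[2,39,0],[2,39,0],[0,39,0],[0,20,0],[0,0,0]],"rot":[[0,0,0],[0,0,0],[0,0,0],[0,0,0],[0,0,0],[0,0,0],[0,0,0],[0,0,0]],"grip":[0,0,0,0,0,0,0,0]}'
python3 to.py .3511 -.041 .152 57.5 45 0
```

```text
time_s: 38.1
tcp_pos: [0.3387, -0.2961, 0.2408]
ee_rot: [[0.385, 0.842, 0.379], [0.595, -0.54, 0.595], [0.705, -0.004, -0.709]]
wrist_force: [1.9, 0.7, 0.7]
gripper_width: 0.324
time_s: 38.77
tcp_pos: [0.347, -0.0405, 0.2417]
ee_rot: [[0.381, 0.844, 0.377], [0.595, -0.536, 0.599], [0.708, -0.004, -0.706]]
wrist_force: [-0.1, -0.3, 0.5]
gripper_width: 0.003
t 38.7667 dmm [  1.8  -4.1 -85.4] rot [-0.2 -0.1 -0.1] J [ -22.   -3.  -28.  -50.  -66. -169.] F [-0.1 -0.3  0.5] w 0.003
ik [ -25.    6.  -33.  -55.  -59. -154.]
```

Lower, then push along +x_s: 40 mm first, then in smaller steps.

```bash
python3 -m jog '{"delta_pos":[[2,-4,-30],[0,0,-30],[0,0,-25],[0,0,0],[8.4,-5.4,0],[8.4,-5.4,0],[8.4,-5.4,0],[0,0,0]],"rot":[[0,0,0],[0,0,0],[0,0,0],[0,0,0],[0,0,0],[0,0,0],[0,0,0],[0,0,0]],"grip":[0,0,0,0,0,0,0,0]}'
python3 -m jog '{"delta_pos":[[8.4,-5.4,0],[8.4,-5.4,0],[8.4,-5.4,0],[4.2,-2.7,0],[0,0,0],[0,0,0]],"rot":[[0,0,0],[0,0,0],[0,0,0],[0,0,0],[0,0,0],[0,0,0]],"grip":[0,0,0,0,0,0]}'
python3 to.py .406 -.0759 .152 57.5 45 0
```

```text
time_s: 39.43
tcp_pos: [0.3794, -0.0668, 0.1585]
ee_rot: [[0.381, 0.841, 0.384], [0.597, -0.54, 0.593], [0.707, 0.003, -0.708]]
wrist_force: [-0.2, -0.4, 0.1]
gripper_width: 0.006
time_s: 39.93
tcp_pos: [0.4047, -0.083, 0.157]
ee_rot: [[0.384, 0.843, 0.377], [0.593, -0.538, 0.599], [0.708, -0.006, -0.707]]
wrist_force: [-5.7, 1.1, 3.4]
gripper_width: 0.004
t 39.9333 dmm [-0.9  3.5 -0.7] rot [-0.2 -0.3  0. ] J [ -26.   12.  -25.  -54.  -61. -156.] F [-5.7  1.1  3.4] w 0.004
ik [ -26.   12.  -25.  -54.  -60. -155.]
```

```bash
python3 -m jog '{"delta_pos":[[-8.4,5.4,0],[-8.4,5.4,0],[-8.4,5.4,0],[-8,5,20],[0,0,35],[0,0,35],[0,-39,0],[0,-39,0],[0,-39,0],[0,-39,0]],"rot":[[0,0,0],[0,0,0],[0,0,0],[0,0,0],[0,0,0],[0,0,0],[0,0,0],[0,0,0],[0,0,0],[0,0,0]],"grip":[0,0,0,0,0,0,0,0,0,0]}'
python3 -m jog '{"delta_pos":[[0,-39,0],[0,-39,0],[0,-39,0],[0,-39,0],[0,-39,0],[0,-39,0],[0,-30,0],[0,0,0]],"rot":[[0,0,0],[0,0,0],[0,0,0],[0,0,0],[0,0,0],[0,0,0],[0,0,0],[0,0,0]],"grip":[0,0,0,0,0,0,0,0]}'
python3 - <<'E'
from h import *
c=cap("top"); s=cap("side")
P=np.array([.4144,-.0813,.117]); xs=np.array([.8435,-.5373,0])
for a in (.42,0,-.42): print(a,proj(c,P+.045*(np.sin(a)*xs+np.cos(a)*np.array([0,0,1]))).round(1))
cv2.imwrite("pics/f.png",np.hstack([cv2.resize(c["frame"][170:330,150:480,::-1],(560,272),interpolation=cv2.INTER_CUBIC),cv2.resize(c["frame"][235:300,245:305,::-1],(240,272),interpolation=cv2.INTER_CUBIC)]))
b=cv2.imread("pics/f.png"); b2=cv2.resize(s["frame"][110:350,200:520,::-1],(400,300)); 
cv2.imwrite("pics/f.png",np.vstack([b,np.hstack([b2,cv2.resize(s["frame"][250:330,265:372,::-1],(400,300))])]))
E
```

```text
time_s: 40.77
tcp_pos: [0.3722, -0.2197, 0.2479]
ee_rot: [[0.382, 0.842, 0.382], [0.596, -0.54, 0.594], [0.707, 0.001, -0.708]]
wrist_force: [2.1, 0.8, -0.2]
gripper_width: 0.008
time_s: 41.43
tcp_pos: [0.3719, -0.4871, 0.2445]
ee_rot: [[0.387, 0.839, 0.382], [0.593, -0.544, 0.593], [0.706, -0.003, -0.708]]
wrist_force: [0.7, 0.5, -1.1]
gripper_width: 0.004
0.42 [273.  256.9]
0 [267.  264.5]
-0.42 [261.5 272.5]
```

View pics/f.png

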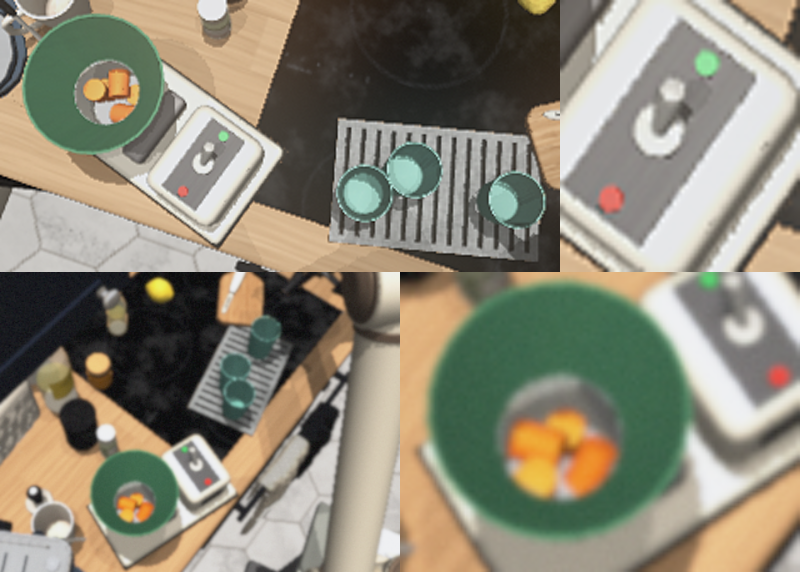

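The last picture shows the bat tip at top-view pixel (273,256.5), which matches the ON prediction of (273,256.9). The chunks are in the bore, and the three empty beakers are upright on the mat. The arm is clear of everything, so I'm handing in.

```bash
python3 -c "
from station import finish_job
print(finish_job())"
```

```text
the job is handed in; nothing more can be done
None
```

I switched the shredder off, poured all three beakers through the funnel, stood them empty on the mat and switched the shredder back on. The job was handed in at about 41 s of robot time; `finish_job` gives no verdict.

**Last checks:**
- **Switch:** the bat tip was at pixel (273, 256.5) in the top view, against (273, 256.9) predicted for ON.
- **Carrots:** at least four chunks could be seen in the chamber, with none in the funnel. One could be hidden under another, so I didn't get an exact count. All three beakers looked empty from above.
- **Beakers:** all three stood upright on the mat at about (−14, +101), (+16, +42) and (−14, −79) mm from its centre. That is within the ±65 and ±120 mm limits.
- **Other items:** the honey jar, vinegar and spice jar showed no visible change.

**What deviated:** while I carried the third beaker, one on the mat was knocked a few centimetres and now rests close against its neighbour. I left both there, since they were still upright. The closest beaker to a limit has about 2 cm to spare. My measurements of the mat's centre differed by about 3 mm because the board seems to hide one corner.

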